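# Pack a switchboard kit, heaviest parts lowest

## Task

Pack the switchboard kit into the grey tote with the heaviest parts lowest: stand the transformer and the contactor upright side by side on the tote's floor, then lay the mounting plate flat across both of them with its rail up, and last put the light white cover over the rail so that it lies flat on the plate. Set the transformer and the contactor down gently, without dropping them, and leave everything else on the bench where it is.

Things in the scene. Friction and masses are not known exactly. Their poses are not given: they have to be found in the camera images.
- tote: open-topped grey plastic tote, fixed to the bench: outside 194 (x) x 140 (y) x 84 mm high, walls and floor 5 mm thick, so 184 x 130 mm inside. Origin at the centre of its underside, on the bench; its x axis runs along the long side, z up. Its floor is 5 mm above the origin, its rim 84 mm above it (the packed cover stands proud of it).
- transformer_center (a point): control transformer, heaviest (0.8 kg): dark steel core 92 (x) x 36 (y) x 54 mm high on a thin foot 52 mm wide; round its middle a black winding 54 (x) x 56 mm (y), flat sides 6 to 48 mm above its underside: grip there across y. White terminal strips level with the flat top. Point: its centre, 27 mm above its underside; z up. Same after a half turn.
- contactor_center (a point): contactor, second heaviest (0.45 kg): black block, flat sides and top, 68 (x) x 52 (y) x 54 mm high, screw heads and a small grey panel on top. Point: its centre, 27 mm above its underside; x along the 68 mm length, z up. Same after a half turn.
- plate_center (a point): metal mounting plate with a rail (0.3 kg): bright sheet 160 (x) x 104 (y) x 3 mm, lying flat; in its middle a steel rail 110 mm long (x), 35 mm wide (y), standing 22 mm above the sheet: grip it across y. Total height 25 mm. Point: its centre, 12.5 mm above its underside; x along the rail, z up. Same after a half turn.
- cover_center (a point): light white plastic cover (0.07 kg), a shallow box open underneath: 150 (x) x 60 (y) x 36 mm high, walls and top 3 mm, so its hollow (144 x 54 mm, 33 mm deep) goes over the plate's rail. Point: its centre, 18 mm above its lower edge; x along the length, z up. Same after a half turn.
- can: bystander, loose: upright spray can, 56 mm across, 140 mm tall. Origin at the centre of its underside.
- jar: bystander, loose: upright jar with a black lid, 54 mm across, 90 mm tall. Origin at the centre of its underside.
- junction_box: bystander, loose: square grey plastic junction box, 62 x 62 x 45 mm. Origin at the centre of its underside.
- screw_box: bystander, loose: small cardboard box, 70 x 50 x 50 mm. Origin at the centre of its underside.
- tape_roll: bystander, loose: black roll lying flat, 84 mm across, 19 mm high. Origin at the centre of its underside.
- screwdriver: bystander, loose: screwdriver lying on the bench, 180 mm long. Origin at its underside near mid-length; x along the tool.
- spanner: bystander, loose: steel spanner lying on the bench, 150 mm long. Origin at its underside near mid-length; x along the tool.
Mind the look-alikes: they are no part of the job. Leave any blue or turquoise look-alike of the part that bears contactor_center alone. Of the things shaped like the part that bears plate_center, the aluminium one is meant.

How it is judged:
By the outcome, as a careful person would: the job done as asked, in the order asked, and still so for the second after the job is handed in, with the robot touching nothing.
It also fails if it takes over 72 s, if anything falls off the work surface, if the arm or the gripper's body presses on something with over 40 N, if the wrist force passes 120 N, or if a joint passes its speed limit or range.

## Robot

A 6-joint arm with a two-finger parallel gripper is mounted at the origin on the work surface. World frame = base frame: x ahead of the robot, y to its left, z up, the work surface at z = 0. Lengths are in mm, angles in rad, forces in N, time in s.
With the tool pointing down it reaches from about 400 to 925 mm from the base axis. Payload 12.5 kg.
Tool frame: the origin (TCP) lies on the mounting face of the last link; the fingertips stand 190 mm ahead of it and the grasp point (between the pads) lies 171 mm ahead of it; x points along the fingers, y is the direction in which the jaws open and shut, and the axes are right-handed (so a half turn about x gives the same grasp; the last joint's range is limited). The gripper opens to 95 mm and grips with 3 to 60 N. Pads are 20 mm wide; open, the fingers measure 119 mm over their backs; the gripper's body (75 mm by 180 mm) begins 59 mm behind the grasp point.
Start: joints at [-1.402, 0.491, 1.559, -0, 1.092, -0.106], TCP at [169.616, -601.544, 404.761] pointing down, gripper open.
Joint ranges: [-3.1, 3.1], [-0.84, 2.19], [0.05, 2.79], [-1.13, 4.28], [0.06, 2.93], [-2.69, 2.69]. Speed limits (rad/s): [2.22, 2.22, 2.79, 3.14, 3.14, 3.14].

## Interface

Orientations are given as [roll, pitch, yaw] about the fixed x, y, z axes, in that order (R = Rz(yaw) Ry(pitch) Rx(roll)).
In Python, from cell import env, eyes gives the robot as it stands. The module is installed in compiled form; this text tells all that it offers.
- The arm moves only by the tool jog_arm, never from a script. Its argument "deltas" is one flat list of numbers, 7 for each row, row after row: the shift along the tool's x, y, z in mm, then the turn, a rotation vector about the tool's x, y, z in rad, then the opening, from 0 (shut) to 1 (fully open). A call has 1 to 10 rows; each row shifts and turns the pose as measured when the row begins, along the tool's axes as they then stand; what a row does not reach is not made up. A row lasts 1/8 s, in which the tool goes at most 62.5 mm and 10.7 degrees, less where a joint would pass 70% of its speed; a pose out of reach is approached as far as the arm can. A call is refused whole if a number of a shift passes 62.5 or a number of a turn 0.188, either way. A call with a gripper value outside its range is refused whole. The fingers move at their own pace and stop on an object; the grip force is fixed at half the most. Time passes only in rows, so rows that do not move let the fingers close. It gives the time, the measured TCP pose, the force and the opening at its end, in the units of the state.
- env.state(): the state, without advancing time (a new reading comes with each control period).
- eyes.read_camera(name): name is "scene" or "top" or "wrist"; returns a dict with "image" (480x640x3 uint8, red, green, blue), "fovy" (degrees; the focal length in pixels is half the picture's height over the tangent of half this angle, whatever the lens; pixels are square), "cx", "cy" (the principal point, pixels), "world_from_camera" (4x4, takes a point from camera to world coordinates). Camera axes: x right, y up, looking along -z (the intrinsics and any distortion apply to the point x, -y, -z); pixel columns grow to the right and rows downward; lengths in mm; the calibration is good to about 2 mm. The wrist camera is an equidistant fisheye: a pixel r from the principal point sees the ray r / f radians off the axis. A picture is of the moment at which its call begins. There is no depth.
- env.job_done(): hands the job in, once; it reports no verdict.
The state is a dict: "t": time; "joints": joint angles; "qvel": joint speeds; "tau": joint torques, N m; "eef_pos": TCP position; "tcp_rot": TCP orientation; "ft_force": force on the tool from outside, world axes, zero at the start; "moment": the same for the moment, N m; "opening": opening from 0.0 (shut) to 1.0 (fully open).
Only numpy, scipy, OpenCV 4.12 (cv2) and the standard library are available. Lean on these libraries where they do the work, as an engineer would, in place of code of your own. Each camera call takes 0.05 s, during which the arm holds its last target.

## Working session

There is one attempt and no reset: what is moved stays moved. The work goes in short steps, Python scripts to look and compute and a tool call to move; the robot and the scene stay as the last step left them, time stands still between calls to the robot, and variables do not carry over. Pictures are saved under pics/ and viewed, and the job is handed in when it is done.

Besides the shell and the picture viewer there is one more tool, called after "Emit:" by a JSON object that holds its "fn" and its "kwargs", one argument or row to a line. jog_arm: Moves the arm, as the interface text tells. Its arguments: {"type":"object","properties":{"deltas":{"type":"array","items":{"type":"number"}}},"required":["deltas"]}

```bash
mkdir -p pics; python3 - <<'E'
from cell import env,eyes
import cv2,json,pickle
d={}
for n in("scene","top","wrist"):
    c=eyes.read_camera(n);d[n]=c
    cv2.imwrite(f"pics/{n}0.png",c["image"][:,:,::-1]);print(n,c["fovy"],c["cx"],c["cy"],c["world_from_camera"].round(3).tolist(),[k for k in c])
pickle.dump(d,open("c0.pkl","wb"))
print(env.state())
E
```

```text
scene 50.22322844858858 319.9627175299995 240.90580923153541 [[-0.803, -0.449, 0.391, 955.271], [0.596, -0.617, 0.514, 603.586], [0.011, 0.646, 0.764, 979.75], [0.0, 0.0, 0.0, 1.0]] ['image', 'fovy', 'cx', 'cy', 'world_from_camera']
top 43.152464328919955 336.47419214326703 250.69825708396627 [[-0.03, 0.989, -0.144, 233.502], [-1.0, -0.03, 0.006, 0.579], [0.002, 0.145, 0.989, 1792.947], [0.0, 0.0, 0.0, 1.0]] ['image', 'fovy', 'cx', 'cy', 'world_from_camera']
wrist 65.70646984690485 315.7937040646211 242.2176896127004 [[0.271, 0.931, 0.244, 237.409], [-0.963, 0.263, 0.067, -582.645], [-0.001, -0.253, 0.967, 384.477], [0.0, 0.0, 0.0, 1.0]] ['image', 'fovy', 'cx', 'cy', 'world_from_camera']
{'t': 0.15, 'joints': array([-1.40160712e+00,  4.91387856e-01,  1.55931318e+00, -3.08864612e-05,
        1.09172906e+00, -1.05603711e-01]), 'qvel': array([-6.08086359e-04, -1.78407199e-03, -1.19173658e-03,  1.53165453e-03,
        1.92595027e-05, -8.90006240e-04]), 'tau': array([ 1.78361290e-03, -6.12895632e+01, -2.58277345e+01,  6.92926836e-02,
        4.73138387e-02, -7.85656562e-05]), 'eef_pos': array([ 169.6048163, -601.5171491,  404.3152982]), 'tcp_rot': array([-1.64369607,  1.56995844,  1.77270375]), 'ft_force': array([-0.27838476,  0.13157804,  0.14518759]), 'moment': array([0.01739405, 0.0001195 , 0.00421305]), 'opening': 1.0016962228000155}
```

View pics/top0.png

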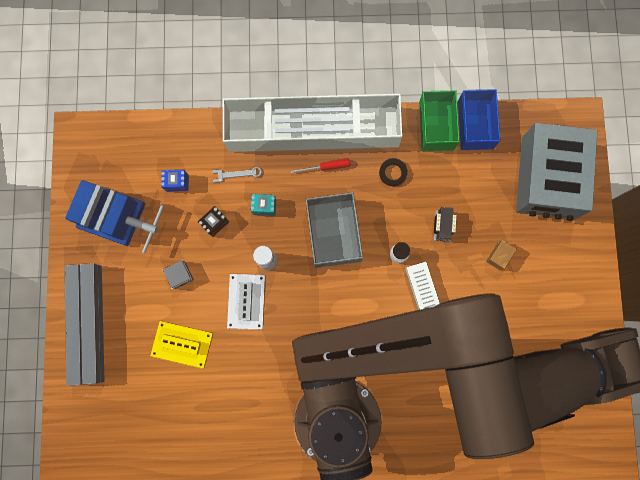

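View pics/scene0.png

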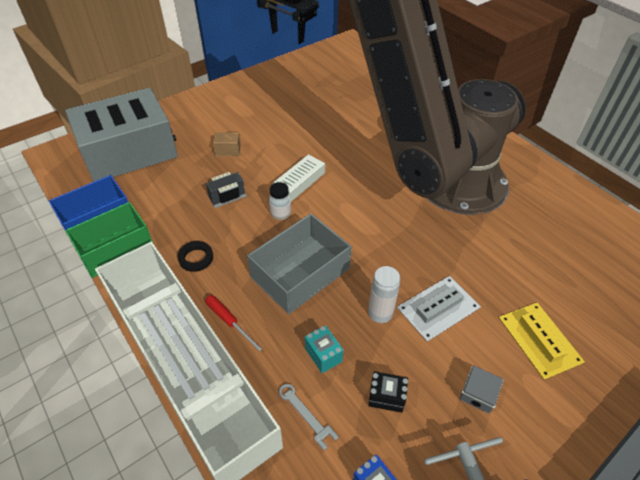

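View pics/wrist0.png

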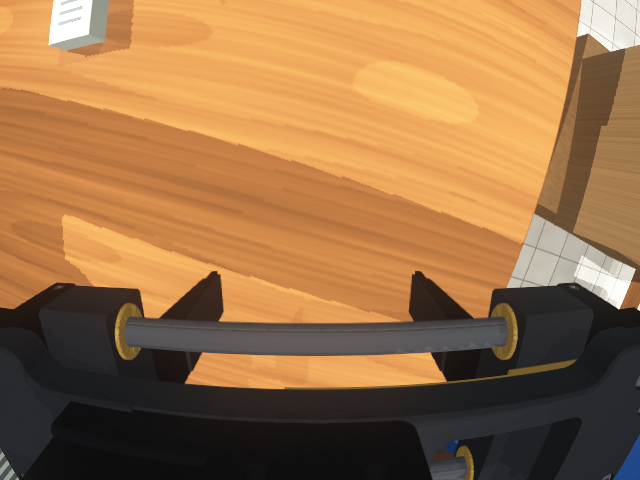

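```bash
python3 - <<'E'
import pickle,cv2,numpy as np
d=pickle.load(open("c0.pkl","rb"));im=d["top"]["image"][:,:,::-1]
def crop(x,y,w,h,s): 
    return cv2.resize(im[y:y+h,x:x+w],None,fx=s,fy=s,interpolation=cv2.INTER_CUBIC)
# 4 tiles, 64x48 at 6x = 384x288
T=[(420,200),(181,197),(215,270),(393,262)]
t=[crop(x,y,64,64 if 0 else 48,6) for x,y in T]
t=[crop(x,y,64,64,4.6875)[:300,:300] for x,y in T]
cv2.imwrite("pics/crops0.png",np.vstack([np.hstack([t[0],t[1]]),np.hstack([t[2],t[3]])]))
cv2.imwrite("pics/tote0.png",crop(296,184,75,90,6.6))
E
```

```text
(no output)
```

View pics/crops0.png

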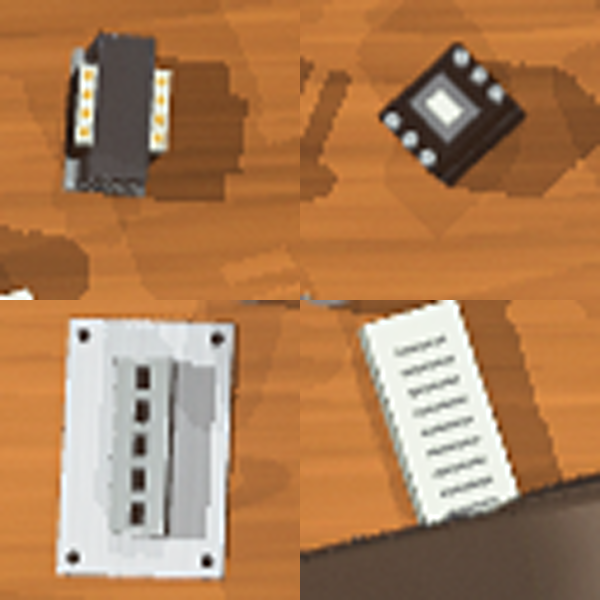

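View pics/tote0.png

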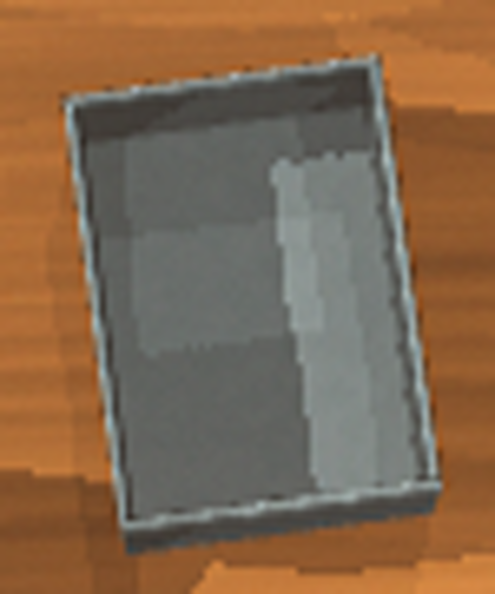

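```bash
python3 - <<'E'
import pickle,cv2,numpy as np
d=pickle.load(open("c0.pkl","rb"));im=d["scene"]["image"][:,:,::-1]
def crop(x,y,w,h,s): 
    return cv2.resize(im[y:y+h,x:x+w],None,fx=s,fy=s,interpolation=cv2.INTER_CUBIC)
T=[(201,160,50,50),(363,364,50,50),(395,270,90,75),(265,150,70,60)]
t=[crop(*q,6) for q in T[:2]]
cv2.imwrite("pics/s1.png",np.hstack(t))
cv2.imwrite("pics/s2.png",crop(*T[2],6));cv2.imwrite("pics/s3.png",crop(*T[3],6))
cv2.imwrite("pics/s4.png",crop(240,205,120,110,5))
E
```

```text
(no output)
```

View pics/s1.png

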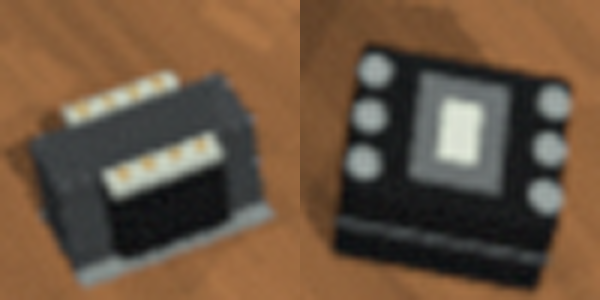

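View pics/s2.png

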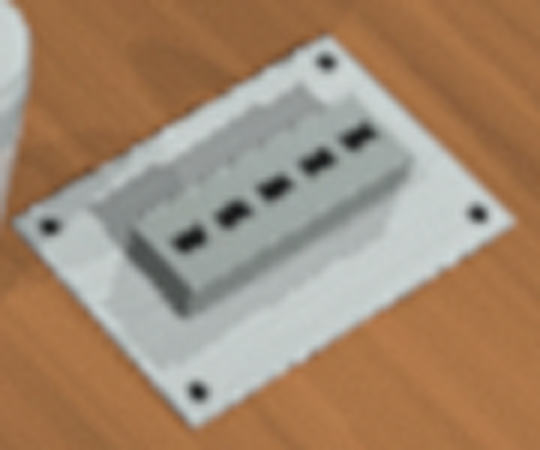

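View pics/s3.png

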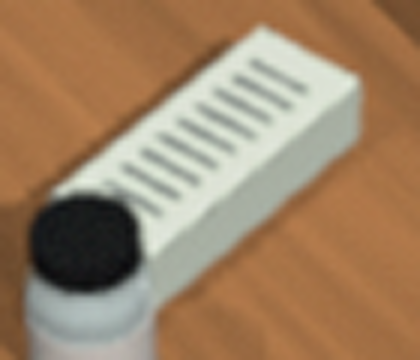

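View pics/s4.png

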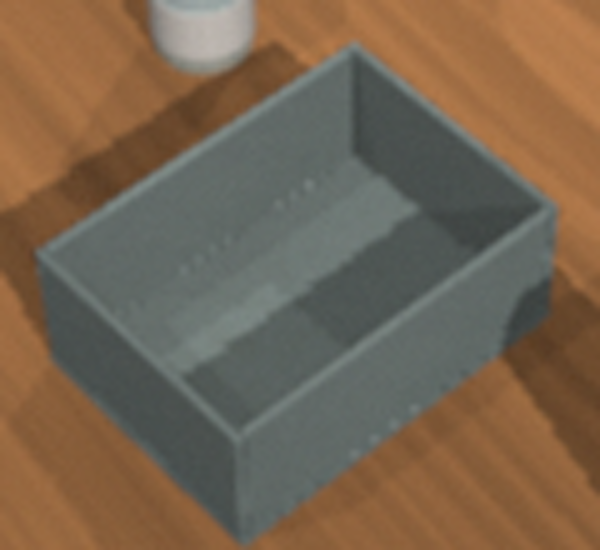

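```bash
cat > h.py <<'E'
import numpy as np,cv2
def proj(c,P):
    W=np.linalg.inv(c["world_from_camera"]);p=np.asarray(P)@W[:3,:3].T+W[:3,3]
    f=240/np.tan(np.radians(c["fovy"])/2);x,y,z=p[:,0],-p[:,1],-p[:,2]
    if abs(c["fovy"]-65.706)<.1:
        r=np.hypot(x,y);th=np.arctan2(r,z);k=f*th/np.maximum(r,1e-9)
        return np.c_[c["cx"]+k*x,c["cy"]+k*y]
    return np.c_[c["cx"]+f*x/z,c["cy"]+f*y/z]
def place(p,L):
    x,y,yaw,z=p;c,s=np.cos(yaw),np.sin(yaw);L=np.asarray(L,float)
    return np.c_[x+c*L[:,0]-s*L[:,1],y+s*L[:,0]+c*L[:,1],z+L[:,2]]
def box(a,b,z0,z1): 
    return [(sx*a/2,sy*b/2,z) for z in(z0,z1) for sx,sy in((1,1),(1,-1),(-1,-1),(-1,1))]
def wire(im,c,p,a,b,z0,z1,s,off,col=(0,0,255)):
    q=(proj(c,place(p,box(a,b,z0,z1)))+.5-np.array(off))*s-.5;q=np.round(q).astype(int)
    for i in range(4):
        for u,v in((i,(i+1)%4),(4+i,4+(i+1)%4),(i,4+i)): cv2.line(im,tuple(map(int,q[u])),tuple(map(int,q[v])),col,1,cv2.LINE_AA)
E
cat > fit.py <<'E'
from h import *
import pickle
from scipy.optimize import least_squares
d=pickle.load(open("c0.pkl","rb"))
O={
"tote":dict(z=0,init=(700,0,.13),top=(6.6,296,184,[((67,97),(97,70,84)),((379,57),(97,-70,84)),((438,486),(-97,-70,84)),((126,525),(-97,70,84))]),
 scene=(5,240,205,[((242,437),(97,70,84)),((355,43),(-97,-70,84)),((38,255),(97,-70,84)),((556,208),(-97,70,84))])),
"transformer":dict(z=27,init=(650,-300,-.1),top=(4.6875,420,200,[((100,33),(46,18,27)),((157,36),(46,-18,27))]),
 scene=(6,201,160,[((57,187),(46,18,27)),((252,118),(-46,18,27)),((222,77),(-46,-18,27)),((35,143),(46,-18,27)),((80,285),(46,26,-27)),((272,213),(-46,26,-27))])),
"contactor":dict(z=27,init=(650,300,-.75),top=(4.6875,181,197,[((143,107),(0,0,27)),((158,42),(34,26,27)),((79,115),(-34,26,27))]),
 scene=(6,363,364,[((70,43),(34,-26,27)),((272,78),(-34,-26,27)),((35,255),(34,26,-27)),((235,290),(-34,26,-27)),((159.5,116),(0,0,28))])),
"plate":dict(z=12.5,init=(450,250,0),top=(4.6875,215,270,[((70,20),(80,52,-9.5)),((235,22),(80,-52,-9.5)),((220,277),(-80,-52,-9.5)),((57,275),(-80,52,-9.5))]),
 scene=(6,395,270,[((13,223),(80,-52,-9.5)),((330,35),(-80,-52,-9.5)),((515,220),(-80,52,-9.5)),((197,425),(80,52,-9.5))])),
"cover":dict(z=18,init=(450,-250,.3),top=(4.6875,393,262,[((72,22),(75,30,18)),((158,-3),(75,-30,18))]),
 scene=(6,265,150,[((265,25),(-75,-30,18)),((360,80),(-75,30,18)),((360,132),(-75,30,-18)),((55,190),(75,-30,18))])),
}
R={}
for n,o in O.items():
    def res(p,each=False):
        r=[]
        for cam in("top","scene"):
            s,x0,y0,L=o[cam];uv=(np.array([l[0] for l in L])+.5)/s-.5+[x0,y0]
            r.append(proj(d[cam],place((*p,o["z"]),[l[1] for l in L]))-uv)
        return r if each else np.vstack(r).ravel()
    f=least_squares(res,o["init"],x_scale=(100,100,1),loss="soft_l1");R[n]=(*f.x,o["z"])
    print(n,f.x.round(3),"r",round(float(np.hypot(*f.x[:2]))))
    for r in res(f.x,True): print("  ",r.round(1).tolist())
pickle.dump(R,open("poses.pkl","wb"))
B={"tote":(194,140,0,84),"transformer":(92,36,-27,27),"contactor":(68,52,-27,27),"plate":(160,104,-12.5,-9.5),"cover":(150,60,-18,18)}
for cam in("top","scene"):
    tiles=[]
    for n in B:
        ctr=proj(d[cam],place(R[n],[(0,0,0)]))[0];w,h=(88,72);x0,y0=np.round(ctr-[w/2,h/2]).astype(int)
        if n=="tote": s=2.2; w,h=120,98;x0,y0=np.round(ctr-[w/2,h/2]).astype(int)
        else: s=3
        im=cv2.resize(d[cam]["image"][y0:y0+h,x0:x0+w,::-1],(264,216),interpolation=cv2.INTER_CUBIC)
        wire(im,d[cam],R[n],*B[n],s,(x0,y0));
        if n=="plate": wire(im,d[cam],R[n],110,35,-9.5,12.5,s,(x0,y0),(255,0,255))
        tiles.append(im)
    tiles.append(tiles[0]*0)
    cv2.imwrite(f"pics/ov_{cam}.png",np.vstack([np.hstack(tiles[:3]),np.hstack(tiles[3:])]))
E
python3 fit.py
```

```text
tote [ 5.49746e+02 -4.04100e+00  1.10000e-01] r 550
   [[-1.0, -0.1], [-0.2, -0.6], [0.7, 0.4], [-0.9, 1.3]]
   [[-1.1, 1.3], [-0.1, -0.7], [-1.0, -0.6], [1.1, -0.6]]
transformer [ 5.61336e+02 -3.32528e+02 -1.25000e-01] r 652
   [[-0.0, -0.3], [0.1, 0.2]]
   [[-0.0, 0.3], [0.4, 0.0], [-0.1, -1.3], [-1.5, -0.8], [0.4, 0.5], [0.3, 0.7]]
contactor [588.982 349.803  -0.83 ] r 685
   [[0.7, 0.5], [0.1, 0.1], [-0.3, 0.4]]
   [[-0.9, -1.0], [0.3, -0.5], [-0.8, 0.1], [0.4, 0.8], [0.2, 2.2]]
plate [ 3.52762e+02  2.60452e+02 -5.40000e-02] r 438
   [[-0.1, -0.2], [-0.3, 0.2], [0.7, 0.3], [-0.1, -0.2]]
   [[-0.0, -0.3], [-0.3, -0.1], [0.4, 0.2], [-0.2, 0.3]]
cover [ 3.70837e+02 -2.62588e+02  2.44000e-01] r 454
   [[-0.9, 0.5], [0.5, 0.3]]
   [[-0.3, -0.3], [0.4, -0.3], [0.1, 0.7], [-1.6, 0.2]]
```

View pics/ov_top.png

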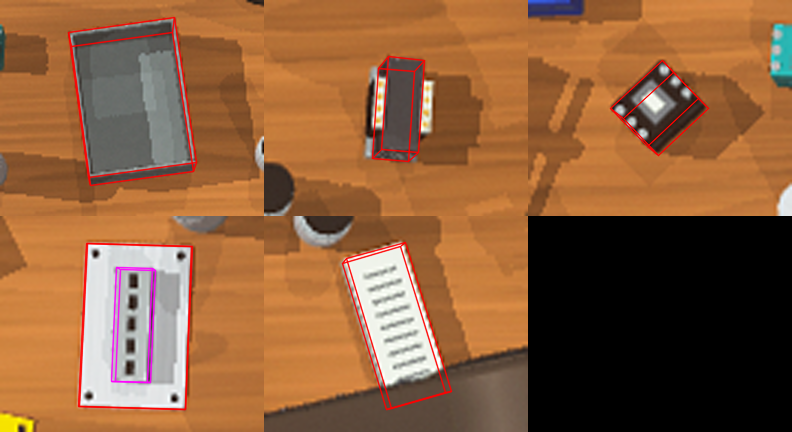

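View pics/ov_scene.png

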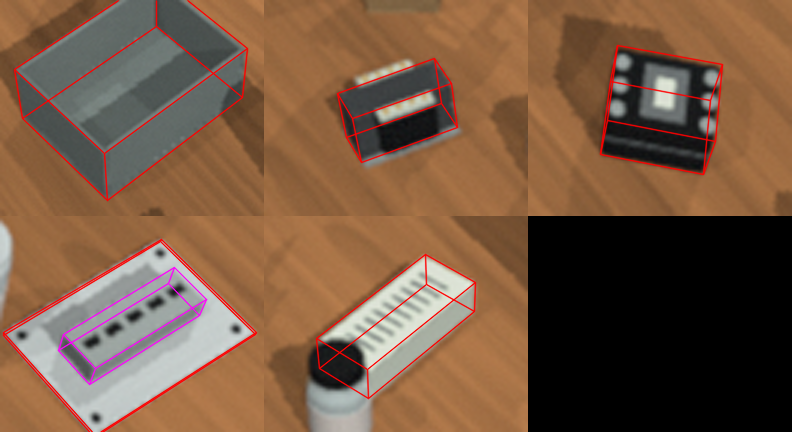

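```bash
cat > nav.py <<'E'
from h import *
import pickle,sys
from cell import env
from scipy.spatial.transform import Rotation as Rn
def cur():
    s=env.state();return s,np.array(s["eef_pos"]),Rn.from_euler("xyz",s["tcp_rot"])
def rdown(phi): 
    y=np.array([np.cos(phi),np.sin(phi),0]);x=np.array([0,0,-1.]);return Rn.from_matrix(np.c_[x,y,np.cross(x,y)])
def wrap(a,m=np.pi): return (a+m/2)%m-m/2
def plan(wps,step=60,rot=.18):
    """wps: list of (x,y,z,phi,open) ; straight segments"""
    s,p,R=cur();phi0=np.arctan2(R.as_matrix()[1,1],R.as_matrix()[0,1])
    print("t %.2f p %s phi %.3f tilt %.4f j %s F %s op %.3f"%(s["t"],p.round(1),phi0,np.arccos(-R.as_matrix()[2,0]),s["joints"].round(2),s["ft_force"].round(1),s["opening"]))
    for x,y,z,phi,op in wps:
        T=np.array([x,y,z]);phi=phi0+wrap(phi-phi0);Rt=rdown(phi)
        n=int(max(1,np.ceil(np.linalg.norm(T-p)/step-1e-6),np.ceil((R.inv()*Rt).magnitude()/rot-1e-6)))
        print("-> ",np.round([x,y,z],1),"phi %.3f"%phi)
        for i in range(n):
            d=R.inv().apply((T-p)/(n-i));w=(R.inv()*Rt).as_rotvec()/(n-i)
            dd=d.round(1);ww=w.round(3);print("   ",*dd,*ww,op,sep=",")
            p=p+R.apply(dd);R=R*Rn.from_rotvec(ww)
        phi0=phi
E
python3 - <<'E'
from nav import *
d=pickle.load(open("c0.pkl","rb"));P=pickle.load(open("poses.pkl","rb"))
def ray(c,uv,z):
    f=240/np.tan(np.radians(c["fovy"])/2);r=np.array([(uv[0]-c["cx"])/f,-(uv[1]-c["cy"])/f,-1]);M=c["world_from_camera"];v=M[:3,:3]@r;o=M[:3,3];return (o+v*(z-o[2])/v[2]).round(0)
for n,uv,z in(("jar",(401,249),90),("can",(263,255),140)): print(n,ray(d["top"],uv,z))
x,y,yaw,_=P["transformer"]
plan([(x,y,330,yaw+np.pi/2,1),(x,y,203,yaw+np.pi/2,1)])
for n in P: print(n,P[n],np.arctan2(P[n][1],P[n][0]))
E
```

```text
jar [ 481. -194.   90.]
can [469. 192. 140.]
t 0.15 p [ 169.6 -601.5  404.3] phi -1.296 tilt 0.0008 j [-1.4   0.49  1.56 -0.    1.09 -0.11] F [-0.3  0.1  0.1] op 1.002
->  [ 561.3 -332.5  330. ] phi -1.696
   ,8.3,-16.9,-50.0,0.044,0.0,0.0,1
   ,8.3,-19.1,-49.2,0.044,0.0,0.0,1
   ,8.3,-21.3,-48.3,0.045,0.0,0.0,1
   ,8.3,-23.4,-47.3,0.044,0.0,0.0,1
   ,8.3,-25.5,-46.2,0.045,0.0,0.0,1
   ,8.2,-27.6,-45.1,0.044,0.0,0.0,1
   ,8.3,-29.5,-43.8,0.045,0.0,0.0,1
   ,8.2,-31.4,-42.4,0.044,0.0,0.0,1
   ,8.3,-33.3,-41.0,0.045,0.0,0.001,1
->  [ 561.3 -332.5  203. ] phi -1.696
   ,42.3,-0.0,-0.0,-0.0,0.0,-0.0,1
   ,42.3,-0.0,-0.0,-0.0,0.0,-0.0,1
   ,42.4,-0.1,-0.0,-0.0,0.0,-0.0,1
tote (np.float64(549.7462173569597), np.float64(-4.041031620137152), np.float64(0.10997077406595314), 0) -0.007350589620698827
transformer (np.float64(561.3364051552288), np.float64(-332.52830155454996), np.float64(-0.124944017341878), 27) -0.5348027853070961
contactor (np.float64(588.9816694636961), np.float64(349.80321119069146), np.float64(-0.8300457095477223), 27) 0.5359309162079073
plate (np.float64(352.76220528680795), np.float64(260.4515772285925), np.float64(-0.054241667140435004), 12.5) 0.6359842460666402
cover (np.float64(370.83656681726956), np.float64(-262.58791908493856), np.float64(0.2442613793591508), 18) -0.6161389333235513
```

Emit:
{"fn": "jog_arm", "kwargs": {
  "deltas": [8, -17, -50, 0.044, 0, 0, 1, 8, -19, -49, 0.044, 0, 0, 1, 8, -21, -48, 0.044, 0, 0, 1, 8, -23.5, -47.5, 0.044, 0, 0, 1, 8, -25.5, -46, 0.044, 0, 0, 1, 8, -27.5, -45, 0.044, 0, 0, 1, 8, -29.5, -44, 0.044, 0, 0, 1, 8, -31.5, -42.5, 0.044, 0, 0, 1, 8, -33, -41, 0.044, 0, 0, 1, 0, 0, 0, 0, 0, 0, 1]
}}

```text
t: 1.4
eef_pos: [574.0, -327.0, 327.5]
tcp_rot: [-0.663, 1.568, 2.341]
ft_force: [-0.8, -0.3, -0.4]
opening: 0.997
```

```bash
python3 - <<'E'
from nav import *
from cell import eyes
P=pickle.load(open("poses.pkl","rb"))
x,y,yaw,_=P["transformer"]
plan([(x,y,203,yaw+np.pi/2,1)])
B={"tote":(194,140,0,84),"transformer":(92,36,-27,27),"contactor":(68,52,-27,27),"plate":(160,104,-12.5,-9.5),"cover":(150,60,-18,18)}
c=eyes.read_camera("wrist");im=c["image"][:,:,::-1].copy();wire(im,c,P["transformer"],*B["transformer"],1,(0,0));wire(im,c,P["transformer"],54,56,-21,21,1,(0,0));wire(im,c,P["cover"],*B["cover"],1,(0,0));wire(im,c,P["tote"],*B["tote"],1,(0,0));cv2.imwrite("pics/w1.png",im)
c=eyes.read_camera("top");pickle.dump(c,open("c1.pkl","wb"));cv2.imwrite("pics/t1.png",c["image"][:,:,::-1])
E
```

```text
t 1.40 p [ 574.  -327.   327.5] phi -1.708 tilt 0.0031 j [-0.62  0.62  1.54  0.    0.98  1.09] F [-0.8 -0.3 -0.4] op 0.997
->  [ 561.3 -332.5  203. ] phi -1.696
   ,41.5,2.5,3.8,-0.004,0.001,0.001,1
   ,41.5,2.4,3.9,-0.004,0.001,0.0,1
   ,41.5,2.4,3.9,-0.004,0.0,0.001,1
```

View pics/w1.png

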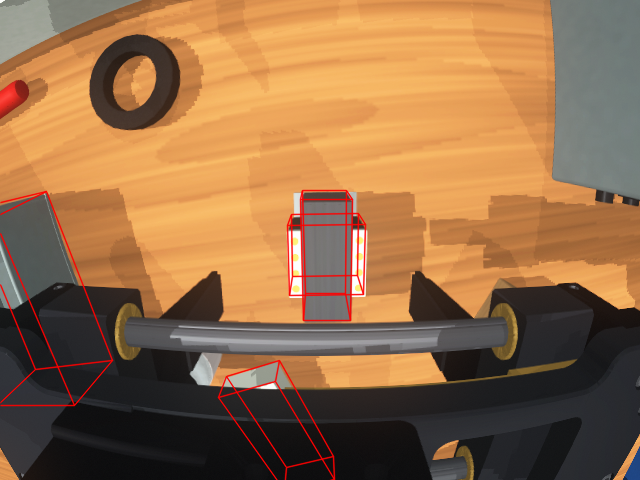

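View pics/t1.png

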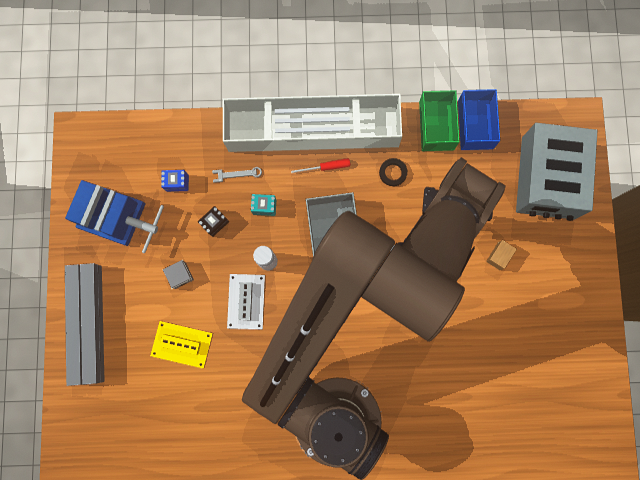

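Emit:
{"fn": "jog_arm", "kwargs": {
  "deltas": [40, 2.5, 4, -0.004, 0, 0, 1, 40, 2.5, 4, -0.004, 0, 0, 1, 35, 2, 3, -0.004, 0.002, 0, 1, 0, 0, 0, 0, 0, 0, 1]
}}

```text
t: 2.0
eef_pos: [555.9, -338.7, 212.6]
tcp_rot: [2.919, 1.569, -0.354]
ft_force: [0.3, -0.5, 0.3]
opening: 1.001
```

```bash
python3 - <<'E'
from nav import *
P=pickle.load(open("poses.pkl","rb"))
x,y,yaw,_=P["transformer"]
plan([(x,y,203,yaw+np.pi/2,1)])
E
```

```text
t 2.00 p [ 555.9 -338.7  212.6] phi -1.702 tilt 0.0021 j [-0.65  0.75  1.65  0.    0.74  1.05] F [ 0.3 -0.5  0.3] op 1.001
->  [ 561.3 -332.5  203. ] phi -1.696
   ,9.6,-6.8,-4.5,-0.006,-0.002,-0.0,1
```

Emit:
{"fn": "jog_arm", "kwargs": {
  "deltas": [9, -7, -4.5, -0.006, -0.002, 0, 1, 0, 0, 0, 0, 0, 0, 1]
}}

```text
t: 2.25
eef_pos: [561.5, -333.1, 205.9]
tcp_rot: [2.478, 1.567, -0.79]
ft_force: [0.1, 0.6, -0.2]
opening: 0.997
```

```bash
python3 - <<'E'
from nav import *
P=pickle.load(open("poses.pkl","rb"))
x,y,yaw,_=P["transformer"]
plan([(x,y,203,yaw+np.pi/2,1)])
E
```

```text
t 2.25 p [ 561.5 -333.1  205.9] phi -1.697 tilt 0.0033 j [-0.64  0.76  1.64 -0.    0.73  1.06] F [ 0.1  0.6 -0.2] op 0.997
->  [ 561.3 -332.5  203. ] phi -1.696
   ,2.9,-0.6,0.3,-0.001,-0.003,-0.002,1
```

Emit:
{"fn": "jog_arm", "kwargs": {
  "deltas": [0, 0, 0, 0, 0, 0, 0.4, 0, 0, 0, 0, 0, 0, 0.2, 0, 0, 0, 0, 0, 0, 0, 0, 0, 0, 0, 0, 0, 0, 0, 0, 0, 0, 0, 0, 0]
}}

```text
t: 2.88
eef_pos: [562.1, -332.9, 208.4]
tcp_rot: [2.588, 1.564, -0.679]
ft_force: [0.9, 2.2, -0.3]
opening: 0.59
```

```bash
python3 - <<'E'
from nav import *
plan([])
E
```

```text
t 2.88 p [ 562.1 -332.9  208.4] phi -1.696 tilt 0.0067 j [-0.64  0.76  1.64 -0.    0.73  1.06] F [ 0.9  2.2 -0.3] op 0.590
```

```bash
python3 - <<'E'
from nav import *
t=.11-np.pi/2
X,Y=549.7-39*np.cos(.11)+.8,-4-39*np.sin(.11)
plan([(562,-333,340,-1.696,0),(X,Y,330,t,0)],step=50)
E
```

```text
t 2.88 p [ 562.1 -332.9  208.4] phi -1.696 tilt 0.0067 j [-0.64  0.76  1.64 -0.    0.73  1.06] F [ 0.9  2.2 -0.3] op 0.590
->  [ 562 -333  340] phi -1.696
   ,-43.9,0.2,-0.2,-0.0,-0.002,-0.001,0
   ,-43.8,0.1,-0.1,-0.0,-0.002,-0.001,0
   ,-43.9,0.1,-0.1,-0.0,-0.002,-0.002,0
->  [511.7  -8.3 330. ] phi -1.461
   ,1.5,-45.1,12.9,-0.034,0.0,0.0,0
   ,1.5,-45.5,11.4,-0.034,0.0,0.0,0
   ,1.4,-45.9,9.8,-0.034,0.0,0.0,0
   ,1.5,-46.2,8.3,-0.033,0.0,0.0,0
   ,1.4,-46.5,6.7,-0.034,0.0,0.0,0
   ,1.5,-46.7,5.2,-0.033,0.0,0.0,0
   ,1.4,-46.8,3.6,-0.034,0.0,0.001,0
```

Emit:
{"fn": "jog_arm", "kwargs": {
  "deltas": [-20, 0, 0, 0, -0.002, 0, 0, -44, 0, 0, 0, -0.002, 0, 0, -44, 0, 0, 0, -0.002, 0, 0, -22, 0, 0, 0, -0.002, 0, 0]
}}

```text
t: 3.38
eef_pos: [561.0, -332.1, 334.8]
tcp_rot: [-0.219, 1.555, 2.797]
ft_force: [0.9, -0.4, -9.0]
opening: 0.587
```

Emit:
{"fn": "jog_arm", "kwargs": {
  "deltas": [0, -25, 7, -0.018, 0, 0, 0, 1, -45, 13, -0.034, 0, 0, 0, 1, -45, 11.5, -0.034, 0, 0, 0, 1, -46, 10, -0.034, 0, 0, 0, 1, -46, 8, -0.034, 0, 0, 0, 1, -46, 6.5, -0.034, 0, 0, 0, 0, -36, 4, -0.025, 0, 0, 0, 0, -18, 2, -0.015, 0, 0, 0, 0, 0, 0, 0, 0, 0, 0]
}}

```text
t: 4.5
eef_pos: [502.1, -14.2, 326.2]
tcp_rot: [-0.41, 1.541, 2.84]
ft_force: [-0.1, -0.6, -9.8]
opening: 0.586
```

```bash
cat > pl.py <<'E'
from nav import *
t=.11-np.pi/2
X,Y=549.7-39*np.cos(.11)+.8,-4-39*np.sin(.11)
E
python3 - <<'E'
from pl import *
from cell import eyes
plan([(X,Y,330,t,0)],step=50)
for n in("scene","top"):
    c=eyes.read_camera(n);cv2.imwrite(f"pics/{n}2.png",c["image"][:,:,::-1])
E
```

```text
t 4.50 p [502.1 -14.2 326.2] phi -1.463 tilt 0.0299 j [-0.16  0.43  1.94  0.01  0.81  1.3 ] F [-0.1 -0.6 -9.8] op 0.586
->  [511.7  -8.3 330. ] phi -1.461
   ,-4.0,-4.8,-10.1,-0.002,0.027,0.012,0
```

View pics/scene2.png

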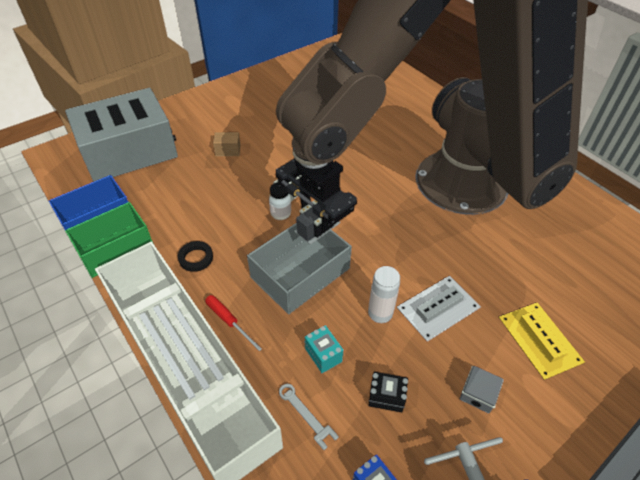

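Emit:
{"fn": "jog_arm", "kwargs": {
  "deltas": [0, -5, -10, -0.002, 0.027, 0.012, 0, 0, 0, 0, 0, 0, 0, 0]
}}

```text
t: 4.85
eef_pos: [513.1, -10.6, 325.9]
tcp_rot: [2.601, 1.568, -0.434]
ft_force: [-0.9, 0.1, -8.4]
opening: 0.589
```

```bash
python3 - <<'E'
from pl import *
plan([(X,Y,330,t,0),(X,Y,235,t,0)],step=30)
E
```

```text
t 4.85 p [513.1 -10.6 325.9] phi -1.465 tilt 0.0030 j [-0.15  0.44  1.92 -0.    0.78  1.32] F [-0.9  0.1 -8.4] op 0.589
->  [511.7  -8.3 330. ] phi -1.461
   ,-4.1,-2.4,1.2,-0.004,-0.003,-0.002,0
->  [511.7  -8.3 235. ] phi -1.461
   ,23.8,0.0,-0.0,0.0,0.0,0.0,0
   ,23.7,0.0,-0.0,0.0,0.0,0.0,0
   ,23.8,0.0,-0.0,0.0,0.0,0.0,0
   ,23.7,0.0,-0.1,0.0,0.0,0.0,0
```

Emit:
{"fn": "jog_arm", "kwargs": {
  "deltas": [12, -2, 1, -0.004, -0.003, -0.002, 0, 24, 0, 0, 0, 0, 0, 0, 22, 0, 0, 0, 0, 0, 0, 6, 0, 0, 0, 0, 0, 0, 0, 0, 0, 0, 0, 0, 0]
}}

```text
t: 5.48
eef_pos: [511.6, -9.5, 258.1]
tcp_rot: [-0.421, 1.568, 2.83]
ft_force: [-0.1, 1.1, -8.9]
opening: 0.586
```

```bash
python3 - <<'E'
from pl import *
from cell import eyes
plan([(X,Y,222,t,0)],step=30)
c=eyes.read_camera("scene");cv2.imwrite(f"pics/s3b.png",cv2.resize(c["image"][150:330,200:440,::-1],None,fx=3,fy=3))
c=eyes.read_camera("wrist");cv2.imwrite("pics/w3.png",c["image"][:,:,::-1])
E
```

```text
t 5.47 p [511.6  -9.5 258.1] phi -1.462 tilt 0.0027 j [-0.15  0.54  1.98  0.    0.62  1.31] F [-0.1  1.1 -8.9] op 0.586
->  [511.7  -8.3 222. ] phi -1.461
   ,18.0,-0.6,-0.2,-0.0,0.001,0.001,0
   ,18.1,-0.6,-0.1,-0.001,0.001,0.0,0
```

View pics/s3b.png

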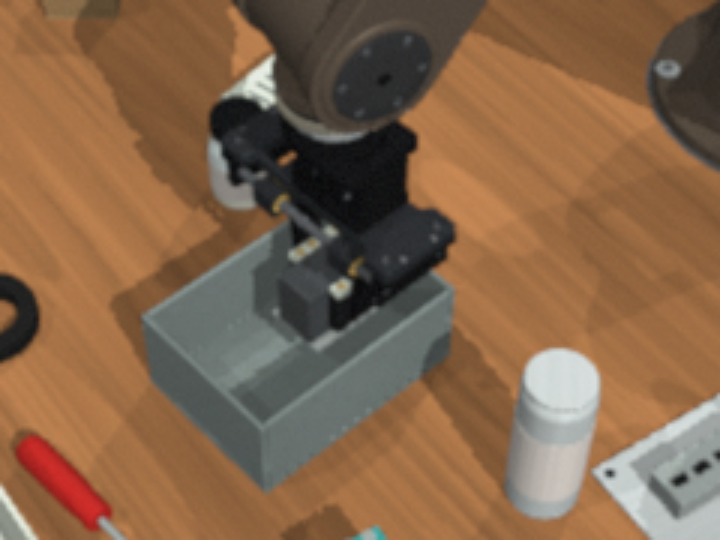

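View pics/w3.png

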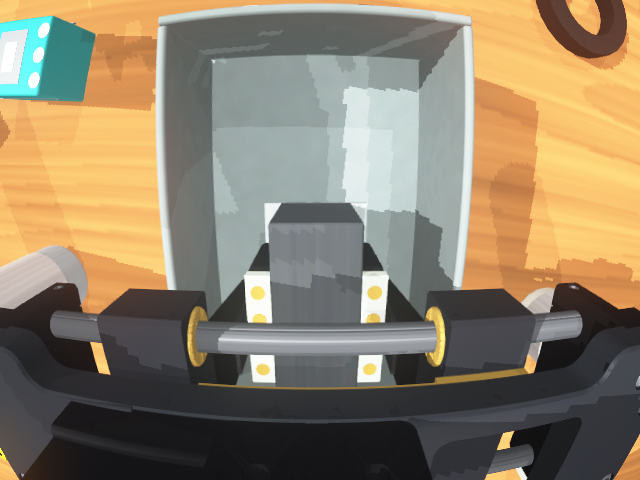

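Emit:
{"fn": "jog_arm", "kwargs": {
  "deltas": [18, -0.6, 0, 0, 0.001, 0.001, 0, 15, -0.6, 0, 0, 0, 0, 0, 4, 0, 0, 0, 0, 0, 0, 0, 0, 0, 0, 0, 0, 0]
}}

```text
t: 6.08
eef_pos: [512.4, -8.3, 222.9]
tcp_rot: [2.827, 1.566, -0.205]
ft_force: [-0.2, 0.6, -8.0]
opening: 0.587
```

Emit:
{"fn": "jog_arm", "kwargs": {
  "deltas": [0, 0, 0, 0, 0, 0, 0]
}}

```text
t: 6.2
eef_pos: [512.5, -8.4, 223.3]
tcp_rot: [2.84, 1.566, -0.192]
ft_force: [-0.1, -0.2, -9.1]
opening: 0.589
```

```bash
python3 - <<'E'
from pl import *
plan([(X,Y,213,t,0)],step=3)
E
```

```text
t 6.20 p [512.5  -8.4 223.3] phi -1.462 tilt 0.0052 j [-0.15  0.6   2.   -0.    0.54  1.32] F [-0.1 -0.2 -9.1] op 0.589
->  [511.7  -8.3 213. ] phi -1.461
   ,2.6,-0.0,0.2,-0.0,-0.001,-0.0,0
   ,2.6,-0.1,0.2,-0.0,-0.001,-0.001,0
   ,2.5,-0.0,0.2,-0.0,-0.001,-0.0,0
   ,2.6,-0.1,0.2,-0.001,-0.002,-0.001,0
```

Emit:
{"fn": "jog_arm", "kwargs": {
  "deltas": [3, 0, 0, 0, -0.004, -0.001, 0, 3, 0, 0, 0, 0, 0, 0, 2.5, 0, 0, 0, 0, 0, 0]
}}

```text
t: 6.58
eef_pos: [512.7, -8.4, 215.1]
tcp_rot: [2.769, 1.568, -0.264]
ft_force: [0.1, -0.3, -8.3]
opening: 0.59
```

Emit:
{"fn": "jog_arm", "kwargs": {
  "deltas": [2, 0, 0, 0, 0, 0, 0, 1.5, 0, 0, 0, 0, 0, 0]
}}

```text
t: 6.82
eef_pos: [512.5, -8.3, 213.3]
tcp_rot: [2.773, 1.568, -0.258]
ft_force: [-10.0, 0.3, 32.3]
opening: 0.588
```

Emit:
{"fn": "jog_arm", "kwargs": {
  "deltas": [-0.6, 0, 0, 0, 0, 0, 0, 0, 0, 0, 0, 0, 0, 0.62]
}}

```text
t: 7.08
eef_pos: [512.7, -8.3, 214.7]
tcp_rot: [2.819, 1.566, -0.213]
ft_force: [-0.5, 0.7, 0.8]
opening: 0.613
```

Emit:
{"fn": "jog_arm", "kwargs": {
  "deltas": [0, 0, 0, 0, 0, 0, 0.75, 0, 0, 0, 0, 0, 0, 0.75]
}}

```text
t: 7.32
eef_pos: [513.1, -8.4, 215.1]
tcp_rot: [2.837, 1.564, -0.195]
ft_force: [-0.5, -0.2, -0.5]
opening: 0.739
```

```bash
python3 - <<'E'
from pl import *
plan([])
E
```

```text
t 7.33 p [513.1  -8.4 215.1] phi -1.461 tilt 0.0066 j [-0.15  0.62  2.   -0.    0.52  1.32] F [-0.5 -0.2 -0.5] op 0.739
```

```bash
python3 - <<'E'
import nav
from nav import *
nav.wrap=lambda a,m=0:a
P=pickle.load(open("poses.pkl","rb"))
x,y,yaw,_=P["contactor"]
plan([(512,-8,360,-1.461,.75),(x,y,390,yaw+np.pi/2,1)],step=50,rot=.17)
E
```

```text
t 7.33 p [513.1  -8.4 215.1] phi -1.461 tilt 0.0066 j [-0.15  0.62  2.   -0.    0.52  1.32] F [-0.5 -0.2 -0.5] op 0.739
->  [512  -8 360] phi -1.461
   ,-48.3,-0.1,0.1,-0.0,-0.002,-0.001,0.75
   ,-48.3,-0.1,0.1,-0.0,-0.002,-0.0,0.75
   ,-48.3,-0.1,0.2,-0.0,-0.002,-0.001,0.75
->  [589.  349.8 390. ] phi 0.741
   ,-2.3,-26.7,-8.9,-0.169,-0.0,-0.0,1
   ,-2.3,-24.8,-13.3,-0.169,-0.0,-0.0,1
   ,-2.3,-22.3,-17.2,-0.169,-0.0,-0.0,1
   ,-2.3,-19.0,-20.7,-0.169,-0.0,-0.0,1
   ,-2.3,-15.3,-23.7,-0.17,-0.0,-0.0,1
   ,-2.3,-11.0,-25.9,-0.169,-0.0,-0.0,1
   ,-2.3,-6.5,-27.4,-0.17,-0.0,-0.0,1
   ,-2.3,-1.8,-28.1,-0.169,0.0,-0.0,1
   ,-2.3,2.9,-28.0,-0.17,0.0,-0.0,1
   ,-2.3,7.6,-27.1,-0.169,0.0,-0.0,1
   ,-2.3,12.1,-25.4,-0.17,0.0,-0.0,1
   ,-2.4,16.2,-23.0,-0.169,0.0,-0.0,1
   ,-2.3,19.9,-20.0,-0.17,0.0,-0.0,1
```

Emit:
{"fn": "jog_arm", "kwargs": {
  "deltas": [-20, 0, 0, 0, -0.002, 0, 0.75, -48, 0, 0, 0, -0.002, 0, 0.75, -48, 0, 0, 0, -0.002, 0, 0.75, -40, 0, 0, 0, 0, 0, 0.75]
}}

```text
t: 7.82
eef_pos: [512.9, -8.3, 372.8]
tcp_rot: [0.095, 1.565, -2.937]
ft_force: [0.1, -0.5, -0.0]
opening: 0.752
```

Emit:
{"fn": "jog_arm", "kwargs": {
  "deltas": [-2, -27, -9, -0.169, 0, 0, 1, -2, -25, -13, -0.169, 0, 0, 1, -2, -22, -17, -0.169, 0, 0, 1, -2, -19, -21, -0.169, 0, 0, 1, -2, -15, -24, -0.169, 0, 0, 1, -2, -11, -26, -0.169, 0, 0, 1, -2, -6.5, -27.5, -0.169, 0, 0, 1, -2, -2, -28, -0.169, 0, 0, 1, -2, 3, -28, -0.169, 0, 0, 1, -2, 7.5, -27, -0.169, 0, 0, 1]
}}

```text
t: 9.07
eef_pos: [567.9, 275.7, 397.0]
tcp_rot: [0.662, 1.568, -0.629]
ft_force: [-0.3, -0.6, -0.2]
opening: 1.002
```

```bash
cat > pc.py <<'E'
import nav
from nav import *
nav.wrap=lambda a,m=0:a
P=pickle.load(open("poses.pkl","rb"))
x,y,yaw,_=P["contactor"]
f=yaw+np.pi/2
E
python3 - <<'E'
from pc import *
plan([(x,y,350,f,1)],step=60,rot=.17)
E
```

```text
t 9.07 p [567.9 275.7 397. ] phi 0.280 tilt 0.0032 j [ 0.35  0.51  1.55 -0.    1.08  0.07] F [-0.3 -0.6 -0.2] op 1.002
->  [589.  349.8 350. ] phi 0.741
   ,15.6,13.6,-21.9,-0.154,0.001,-0.0,1
   ,15.7,16.7,-19.5,-0.153,0.001,-0.001,1
   ,15.6,19.5,-16.7,-0.154,0.001,-0.0,1
```

Emit:
{"fn": "jog_arm", "kwargs": {
  "deltas": [15, 13.5, -22, -0.154, 0.001, 0, 1, 15, 16.5, -19.5, -0.154, 0.001, 0, 1, 15, 19.5, -16.5, -0.154, 0.001, 0, 1, 0, 0, 0, 0, 0, 0, 1]
}}

```text
t: 9.57
eef_pos: [588.6, 353.9, 350.4]
tcp_rot: [1.354, 1.569, 0.544]
ft_force: [0.4, -0.0, 0.4]
opening: 1.0
```

```bash
python3 - <<'E'
from pc import *
from cell import eyes
plan([(x,y,205,f,1)],step=50,rot=.17)
c=eyes.read_camera("wrist");im=c["image"][:,:,::-1].copy();wire(im,c,P["contactor"],68,52,-27,27,1,(0,0));cv2.imwrite("pics/w4.png",im)
c=eyes.read_camera("top");cv2.imwrite("pics/t4.png",c["image"][:,:,::-1]);cv2.imwrite("pics/t4b.png",cv2.resize(c["image"][184:274,296:371,::-1],None,fx=6.6,fy=6.6,interpolation=cv2.INTER_CUBIC))
pickle.dump(c,open("c4.pkl","wb"))
E
```

```text
t 9.57 p [588.6 353.9 350.4] phi 0.761 tilt 0.0019 j [ 0.45  0.63  1.45  0.    1.06 -0.32] F [ 0.4 -0.   0.4] op 1.000
->  [589.  349.8 205. ] phi 0.741
   ,48.5,-1.0,1.1,0.007,0.0,-0.001,1
   ,48.4,-0.9,1.0,0.006,0.0,-0.0,1
   ,48.5,-0.8,1.1,0.007,0.0,-0.001,1
```

View pics/w4.png

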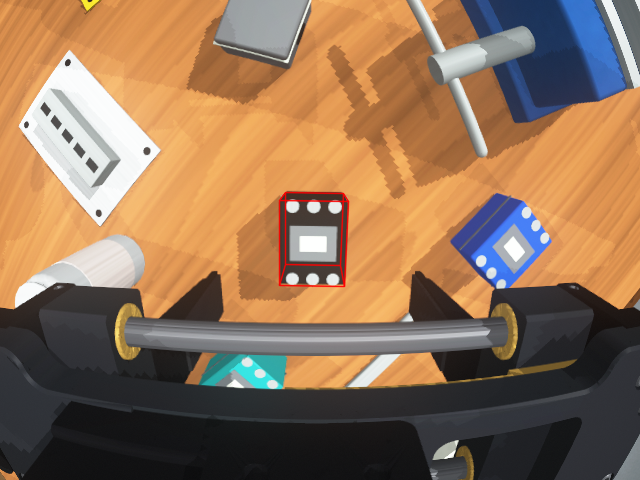

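View pics/t4b.png

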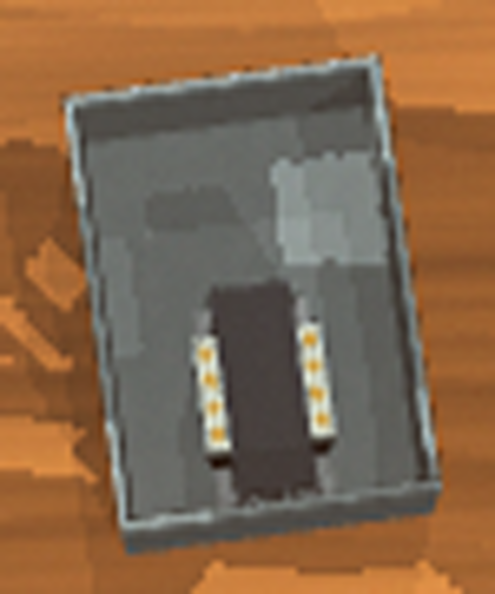

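Emit:
{"fn": "jog_arm", "kwargs": {
  "deltas": [48, -1, 1, 0.007, 0, 0, 1, 48, -1, 1, 0.007, 0, 0, 1, 40, -1, 1, 0.006, 0, 0, 1, 3, 0, 0, 0, 0, 0, 1]
}}

```text
t: 10.18
eef_pos: [590.1, 345.3, 214.8]
tcp_rot: [1.246, 1.56, 0.4]
ft_force: [0.8, 0.6, 0.5]
opening: 1.001
```

```bash
python3 - <<'E'
from pc import *
plan([(x,y,204,f,1)],step=50,rot=.17)
E
```

```text
t 10.18 p [590.1 345.3 214.8] phi 0.724 tilt 0.0108 j [ 0.43  0.78  1.56 -0.    0.79 -0.29] F [0.8 0.6 0.5] op 1.001
->  [589.  349.8 204. ] phi 0.741
   ,10.8,2.0,-4.1,-0.016,0.004,-0.01,1
```

Emit:
{"fn": "jog_arm", "kwargs": {
  "deltas": [9, 2, -4, -0.014, 0.004, -0.009, 1, 0, 0, 0, 0, 0, 0, 1]
}}

```text
t: 10.42
eef_pos: [589.7, 349.6, 208.7]
tcp_rot: [1.479, 1.566, 0.646]
ft_force: [0.4, 0.4, -0.0]
opening: 1.0
```

```bash
python3 - <<'E'
from pc import *
plan([(x,y,204,f,1)],step=50,rot=.17)
E
```

```text
t 10.43 p [589.7 349.6 208.7] phi 0.737 tilt 0.0043 j [ 0.44  0.79  1.55  0.    0.79 -0.3 ] F [ 0.4  0.4 -0. ] op 1.000
->  [589.  349.8 204. ] phi 0.741
   ,4.7,-0.5,-0.6,-0.003,0.0,-0.004,1
```

Emit:
{"fn": "jog_arm", "kwargs": {
  "deltas": [5, -0.5, -0.6, -0.003, 0, -0.004, 1, 1, 0, 0, 0, 0, 0, 0.4, 0, 0, 0, 0, 0, 0, 0.2, 0, 0, 0, 0, 0, 0, 0, 0, 0, 0, 0, 0, 0, 0, 0, 0, 0, 0, 0, 0, 0]
}}

```text
t: 11.18
eef_pos: [589.2, 350.1, 205.4]
tcp_rot: [1.171, 1.566, 0.341]
ft_force: [1.5, 1.4, -1.1]
opening: 0.546
```

```bash
python3 - <<'E'
from pc import *
plan([])
E
```

```text
t 11.18 p [589.2 350.1 205.4] phi 0.741 tilt 0.0043 j [ 0.44  0.8   1.55 -0.    0.79 -0.3 ] F [ 1.5  1.4 -1.1] op 0.546
```

```bash
cat > pt.py <<'E'
import nav
from nav import *
nav.wrap=lambda a,m=0:a
X,Y,t=549.7+51*np.cos(.11),-4+51*np.sin(.11),.11+np.pi/2
E
python3 - <<'E'
from pt import *
plan([(589,350,345,.741,0),(X,Y,340,t,0)],step=50,rot=.17)
E
```

```text
t 11.18 p [589.2 350.1 205.4] phi 0.741 tilt 0.0043 j [ 0.44  0.8   1.55 -0.    0.79 -0.3 ] F [ 1.5  1.4 -1.1] op 0.546
->  [589 350 345] phi 0.741
   ,-46.5,0.1,0.1,-0.0,0.001,-0.001,0
   ,-46.6,0.0,-0.0,-0.0,0.0,-0.001,0
   ,-46.5,0.0,-0.0,-0.0,0.001,-0.002,0
->  [600.4   1.6 340. ] phi 1.681
   ,0.7,-32.4,37.8,-0.134,-0.0,-0.0,0
   ,0.7,-37.1,33.2,-0.134,-0.0,-0.0,0
   ,0.7,-41.2,27.9,-0.134,-0.0,-0.0,0
   ,0.7,-44.6,22.1,-0.135,-0.0,-0.0,0
   ,0.7,-47.2,15.9,-0.134,-0.0,-0.0,0
   ,0.7,-48.9,9.5,-0.135,-0.0,-0.0,0
   ,0.7,-49.7,2.9,-0.134,-0.0,-0.0,0
```

Emit:
{"fn": "jog_arm", "kwargs": {
  "deltas": [-20, 0, 0, 0, 0, 0, 0, -46, 0, 0, 0, 0, -0.002, 0, -46, 0, 0, 0, 0, -0.002, 0, -26, 0, 0, 0, 0, 0, 0]
}}

```text
t: 11.68
eef_pos: [588.3, 349.8, 347.0]
tcp_rot: [-1.622, 1.564, -2.452]
ft_force: [0.3, -0.3, -4.7]
opening: 0.548
```

Emit:
{"fn": "jog_arm", "kwargs": {
  "deltas": [0, -16, 19, -0.067, 0, 0, 0, 0, -35, 36, -0.134, 0, 0, 0, 0, -39, 31, -0.134, 0, 0, 0, 0, -43, 25, -0.134, 0, 0, 0, 0, -46, 19, -0.134, 0, 0, 0, 0, -48, 12.5, -0.134, 0, 0, 0, 0, -49, 6, -0.134, 0, 0, 0, 0, -20, 1, -0.05, 0, 0, 0, 0, 0, 0, 0, 0, 0, 0]
}}

```text
t: 12.8
eef_pos: [602.9, -3.3, 359.8]
tcp_rot: [-0.627, 1.567, -0.504]
ft_force: [0.1, 0.4, -3.8]
opening: 0.544
```

```bash
python3 - <<'E'
from pt import *
plan([(X,Y,330,t,0)],step=50,rot=.17)
E
```

```text
t 12.80 p [602.9  -3.3 359.8] phi 1.693 tilt 0.0038 j [-0.11  0.51  1.67 -0.    0.97 -1.81] F [ 0.1  0.4 -3.8] op 0.544
->  [600.4   1.6 330. ] phi 1.681
   ,29.8,5.2,-2.0,0.013,0.003,0.002,0
```

Emit:
{"fn": "jog_arm", "kwargs": {
  "deltas": [20, 4, -2, 0.012, 0.003, 0.002, 0, 20, 0, 0, 0, 0, 0, 0, 20, 0, 0, 0, 0, 0, 0, 0, 0, 0, 0, 0, 0, 0]
}}

```text
t: 13.3
eef_pos: [599.7, 3.8, 301.2]
tcp_rot: [0.111, 1.569, 0.219]
ft_force: [-0.3, -0.1, -4.2]
opening: 0.547
```

```bash
python3 - <<'E'
from pt import *
plan([(X,Y,255,t,0)],step=50,rot=.17)
E
```

```text
t 13.30 p [599.7   3.8 301.2] phi 1.678 tilt 0.0017 j [-0.1   0.57  1.73  0.    0.84 -1.78] F [-0.3 -0.1 -4.2] op 0.547
->  [600.4   1.6 255. ] phi 1.681
   ,46.2,-2.2,0.4,-0.003,0.002,-0.0,0
```

Emit:
{"fn": "jog_arm", "kwargs": {
  "deltas": [22, -1.6, 0.3, -0.003, 0.002, 0, 0, 15, 0, 0, 0, 0, 0, 0, 0, 0, 0, 0, 0, 0, 0]
}}

```text
t: 13.68
eef_pos: [600.7, 4.0, 266.4]
tcp_rot: [-0.113, 1.568, -0.002]
ft_force: [0.0, -0.0, -5.0]
opening: 0.548
```

```bash
python3 - <<'E'
from pt import *
from cell import eyes
plan([(X,Y,222,t,0)],step=30,rot=.17)
c=eyes.read_camera("wrist");cv2.imwrite("pics/w5.png",c["image"][:,:,::-1])
c=eyes.read_camera("scene");cv2.imwrite(f"pics/s5.png",cv2.resize(c["image"][150:330,200:440,::-1],None,fx=3,fy=3))
E
```

```text
t 13.68 p [600.7   4.  266.4] phi 1.681 tilt 0.0031 j [-0.1   0.62  1.75  0.    0.77 -1.79] F [ 0. -0. -5.] op 0.548
->  [600.4   1.6 222. ] phi 1.681
   ,22.2,-1.1,-0.4,0.0,0.002,0.0,0
   ,22.2,-1.2,-0.3,0.001,0.001,0.0,0
```

View pics/w5.png

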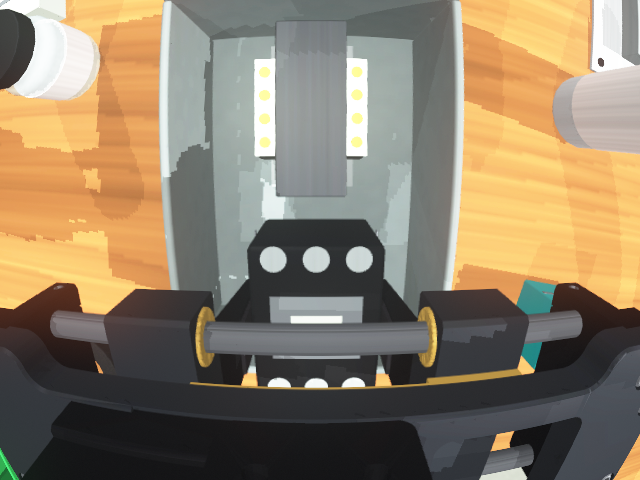

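View pics/s5.png

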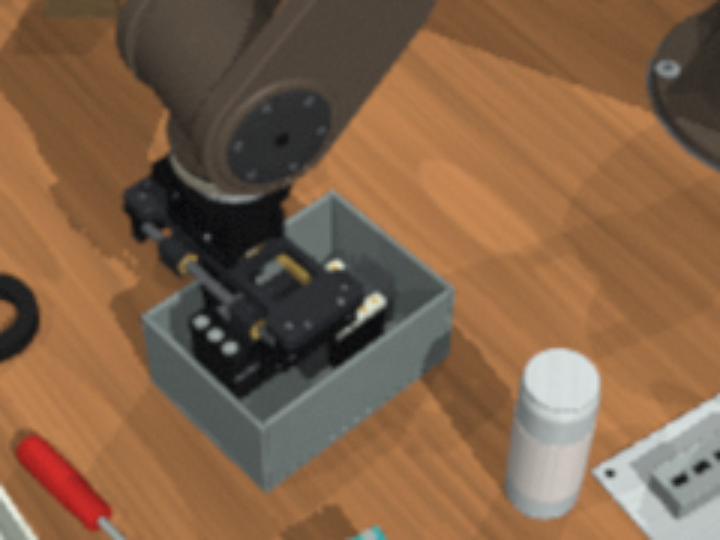

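Emit:
{"fn": "jog_arm", "kwargs": {
  "deltas": [20, -1.2, -0.4, 0, 0.002, 0, 0, 18, -0.6, 0, 0, 0, 0, 0, 7, 0, 0, 0, 0, 0, 0, 0, 0, 0, 0, 0, 0, 0]
}}

```text
t: 14.28
eef_pos: [601.8, 2.0, 223.5]
tcp_rot: [-0.222, 1.564, -0.111]
ft_force: [0.4, -0.3, -4.5]
opening: 0.545
```

```bash
python3 - <<'E'
from pt import *
plan([(X,Y,212,t,0)],step=3,rot=.17)
E
```

```text
t 14.28 p [601.8   2.  223.5] phi 1.681 tilt 0.0073 j [-0.11  0.69  1.77 -0.    0.68 -1.79] F [ 0.4 -0.3 -4.5] op 0.545
->  [600.4   1.6 212. ] phi 1.681
   ,2.9,-0.1,-0.4,0.0,0.002,0.0,0
   ,2.9,-0.0,-0.4,0.0,0.002,0.001,0
   ,2.8,-0.1,-0.3,0.0,0.002,0.0,0
   ,2.9,-0.0,-0.4,0.0,0.001,0.001,0
```

Emit:
{"fn": "jog_arm", "kwargs": {
  "deltas": [3, 0, -0.8, 0, 0.006, 0, 0, 3, 0, 0, 0, 0, 0, 0, 2.5, 0, 0, 0, 0, 0, 0, 2, 0, 0, 0, 0, 0, 0]
}}

```text
t: 14.78
eef_pos: [601.3, 1.9, 213.7]
tcp_rot: [-0.649, 1.567, -0.538]
ft_force: [0.3, -0.2, -5.1]
opening: 0.548
```

Emit:
{"fn": "jog_arm", "kwargs": {
  "deltas": [1.2, 0, 0, 0, 0, 0, 0]
}}

```text
t: 14.9
eef_pos: [601.3, 1.9, 212.4]
tcp_rot: [-0.648, 1.567, -0.537]
ft_force: [0.2, -0.5, -5.5]
opening: 0.544
```

Emit:
{"fn": "jog_arm", "kwargs": {
  "deltas": [1, 0, 0, 0, 0, 0, 0]
}}

```text
t: 15.02
eef_pos: [601.3, 1.9, 211.3]
tcp_rot: [-0.647, 1.567, -0.537]
ft_force: [0.0, 0.4, -5.5]
opening: 0.544
```

Emit:
{"fn": "jog_arm", "kwargs": {
  "deltas": [0.8, 0, 0, 0, 0, 0, 0]
}}

```text
t: 15.15
eef_pos: [601.3, 1.9, 210.5]
tcp_rot: [-0.643, 1.567, -0.532]
ft_force: [-0.1, 0.9, -4.7]
opening: 0.549
```

Emit:
{"fn": "jog_arm", "kwargs": {
  "deltas": [0.7, 0, 0, 0, 0, 0, 0]
}}

```text
t: 15.28
eef_pos: [601.3, 1.9, 210.4]
tcp_rot: [-0.61, 1.567, -0.5]
ft_force: [-4.5, 0.3, 9.1]
opening: 0.545
```

Contact; release gently.

Emit:
{"fn": "jog_arm", "kwargs": {
  "deltas": [0, 0, 0, 0, 0, 0, 0.58, 0, 0, 0, 0, 0, 0, 0.7, -5, 0, 0, 0, 0, 0, 0.74]
}}

```text
t: 15.65
eef_pos: [601.7, 1.9, 216.1]
tcp_rot: [-0.48, 1.566, -0.37]
ft_force: [-0.1, 0.9, 0.8]
opening: 0.716
```

```bash
cat > pp.py <<'E'
import nav
from nav import *
nav.wrap=lambda a,m=0:a
P=pickle.load(open("poses.pkl","rb"))
x,y,yaw,_=P["plate"];f=yaw+np.pi/2
E
python3 - <<'E'
from pp import *
plan([(601,2,390,1.681,.74),(x,y,390,f,.8)],step=55,rot=.17)
E
```

```text
t 15.65 p [601.7   1.9 216.1] phi 1.681 tilt 0.0053 j [-0.11  0.7   1.78 -0.    0.66 -1.79] F [-0.1  0.9  0.8] op 0.716
->  [601   2 390] phi 1.681
   ,-43.5,-0.1,0.0,0.0,0.001,0.001,0.74
   ,-43.5,0.0,0.0,0.0,0.001,0.0,0.74
   ,-43.4,0.0,-0.0,0.0,0.001,0.001,0.74
   ,-43.5,0.1,-0.1,0.0,0.002,0.0,0.74
->  [352.8 260.5 390. ] phi 1.517
   ,-0.0,40.6,-31.2,0.024,-0.0,0.0,0.8
   ,-0.0,39.8,-32.1,0.023,-0.0,0.0,0.8
   ,-0.0,39.1,-33.1,0.024,-0.0,0.0,0.8
   ,-0.0,38.3,-34.0,0.023,-0.0,0.0,0.8
   ,-0.0,37.5,-34.8,0.024,-0.0,0.0,0.8
   ,-0.0,36.6,-35.7,0.023,-0.0,0.0,0.8
   ,-0.0,35.8,-36.6,0.024,-0.0,0.0,0.8
```

Emit:
{"fn": "jog_arm", "kwargs": {
  "deltas": [-30, 0, 0, 0, 0.001, 0, 0.74, -50, 0, 0, 0, 0.001, 0, 0.74, -50, 0, 0, 0, 0.001, 0, 0.74, -40, 0, 0, 0, 0, 0, 0.74]
}}

```text
t: 16.15
eef_pos: [601.0, 2.2, 389.7]
tcp_rot: [-2.601, 1.568, -2.491]
ft_force: [1.0, -0.4, 0.3]
opening: 0.735
```

Emit:
{"fn": "jog_arm", "kwargs": {
  "deltas": [0, 30, -23, 0.018, 0, 0, 0.8, 0, 40, -32, 0.023, 0, 0, 0.8, 0, 39, -33, 0.023, 0, 0, 0.8, 0, 38, -34, 0.023, 0, 0, 0.8, 0, 37.5, -35, 0.023, 0, 0, 0.8, 0, 36.5, -35.5, 0.023, 0, 0, 0.8, 0, 24, -24, 0.012, 0, 0, 0.8, 0, 10, -10, 0.01, 0, 0, 0.8, 0, 0, 0, 0, 0, 0, 0.8]
}}

```text
t: 17.27
eef_pos: [355.6, 254.3, 395.4]
tcp_rot: [0.049, 1.559, -0.002]
ft_force: [0.5, -0.5, 0.5]
opening: 0.8
```

```bash
python3 - <<'E'
from pp import *
from cell import eyes
plan([(x,y,300,f,.8)],step=50,rot=.17)
c=eyes.read_camera("wrist");im=c["image"][:,:,::-1].copy();wire(im,c,P["plate"],160,104,-12.5,-9.5,1,(0,0));wire(im,c,P["plate"],110,35,-9.5,12.5,1,(0,0));cv2.imwrite("pics/w6.png",im)
c=eyes.read_camera("top");cv2.imwrite("pics/t6b.png",cv2.resize(c["image"][184:274,296:371,::-1],None,fx=6.6,fy=6.6,interpolation=cv2.INTER_CUBIC))
pickle.dump(c,open("c6.pkl","wb"))
E
```

```text
t 17.27 p [355.6 254.3 395.4] phi 1.520 tilt 0.0117 j [ 0.47  0.24  2.01 -0.01  0.89 -1.05] F [ 0.5 -0.5  0.5] op 0.800
->  [352.8 260.5 300. ] phi 1.517
   ,47.7,3.0,-2.1,0.002,0.006,-0.0,0.8
   ,47.7,3.0,-1.9,0.002,0.006,-0.001,0.8
```

View pics/w6.png

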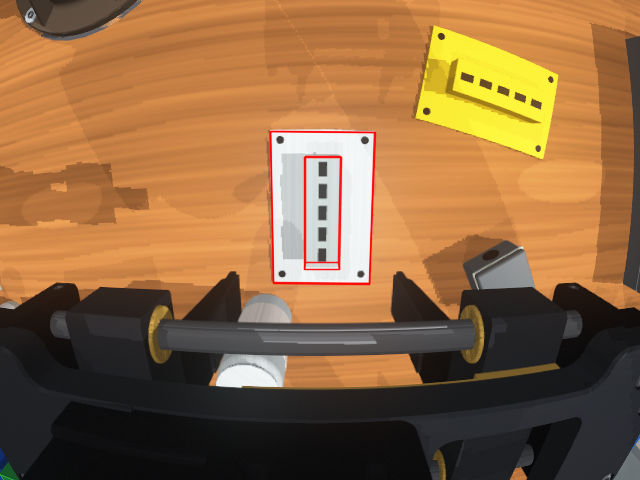

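View pics/t6b.png

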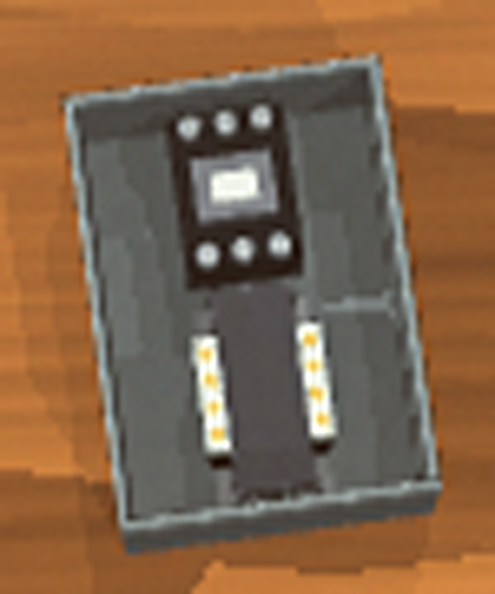

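Emit:
{"fn": "jog_arm", "kwargs": {
  "deltas": [47, 3, -2, 0.002, 0.006, 0, 0.7, 45, 2, -1.5, 0.002, 0.006, 0, 0.7, 0, 0, 0, 0, 0, 0, 0.7]
}}

```text
t: 17.75
eef_pos: [356.2, 257.5, 302.3]
tcp_rot: [0.677, 1.567, 0.619]
ft_force: [0.3, 0.1, -0.9]
opening: 0.7
```

```bash
python3 - <<'E'
from pp import *
plan([(x,y,240,f,.6)],step=50,rot=.17)
E
```

```text
t 17.75 p [356.2 257.5 302.3] phi 1.513 tilt 0.0033 j [ 0.48  0.39  2.11  0.    0.64 -1.04] F [ 0.3  0.1 -0.9] op 0.700
->  [352.8 260.5 240. ] phi 1.517
   ,31.1,1.3,-1.9,-0.002,0.001,-0.001,0.6
   ,31.2,1.3,-1.8,-0.002,0.002,-0.001,0.6
```

Emit:
{"fn": "jog_arm", "kwargs": {
  "deltas": [32, 1.5, -2, -0.002, 0.001, 0, 0.65, 32, 1, -1.5, -0.002, 0.002, 0, 0.65, 10, 0, 0, 0, 0, 0, 0.65, 0, 0, 0, 0, 0, 0, 0.65]
}}

```text
t: 18.25
eef_pos: [356.7, 260.1, 231.8]
tcp_rot: [0.749, 1.563, 0.693]
ft_force: [-0.1, 0.6, 0.5]
opening: 0.648
```

```bash
python3 - <<'E'
from pp import *
plan([(x,y,197,f,.6)],step=50,rot=.17)
E
```

```text
t 18.25 p [356.7 260.1 231.8] phi 1.514 tilt 0.0083 j [ 0.48  0.53  2.16  0.    0.44 -1.04] F [-0.1  0.6  0.5] op 0.648
->  [352.8 260.5 197. ] phi 1.517
   ,34.8,-0.0,-4.2,-0.002,0.006,-0.006,0.6
```

Emit:
{"fn": "jog_arm", "kwargs": {
  "deltas": [15, 0, -4, -0.002, 0.006, -0.006, 0.6, 15, 0, 0, 0, 0, 0, 0.6, 3, 0, 0, 0, 0, 0, 0.6, 0, 0, 0, 0, 0, 0, 0.6]
}}

```text
t: 18.75
eef_pos: [353.2, 260.5, 199.9]
tcp_rot: [0.344, 1.567, 0.29]
ft_force: [0.7, 0.0, -0.1]
opening: 0.597
```

```bash
python3 - <<'E'
from pp import *
plan([(x,y,196.5,f,.6)],step=50,rot=.17)
E
```

```text
t 18.75 p [353.2 260.5 199.9] phi 1.517 tilt 0.0037 j [ 0.48  0.6   2.19 -0.    0.35 -1.03] F [ 0.7  0.  -0.1] op 0.597
->  [352.8 260.5 196.5] phi 1.517
   ,3.4,-0.1,-0.4,0.0,0.003,-0.001,0.6
```

Emit:
{"fn": "jog_arm", "kwargs": {
  "deltas": [3.6, 0, -0.4, 0, 0.003, 0, 0.5, 0.5, 0, 0, 0, 0, 0, 0.3, 0.3, 0, 0, 0, 0, 0, 0.2, 0.3, 0, 0, 0, 0, 0, 0, 0, 0, 0, 0, 0, 0, 0, 0, 0, 0, 0, 0, 0, 0]
}}

```text
t: 19.5
eef_pos: [352.8, 260.6, 196.2]
tcp_rot: [0.886, 1.568, 0.832]
ft_force: [-0.3, -0.8, -1.7]
opening: 0.366
```

```bash
python3 - <<'E'
from pp import *
plan([])
E
```

```text
t 19.50 p [352.8 260.6 196.2] phi 1.517 tilt 0.0026 j [ 0.49  0.61  2.19  0.    0.34 -1.03] F [-0.3 -0.8 -1.7] op 0.366
```

```bash
python3 - <<'E'
from pp import *
plan([(353,260.6,405,f,0),(549.7,-4,400,.11+np.pi/2,0)],step=50,rot=.17)
E
```

```text
t 19.50 p [352.8 260.6 196.2] phi 1.517 tilt 0.0026 j [ 0.49  0.61  2.19  0.    0.34 -1.03] F [-0.3 -0.8 -1.7] op 0.366
->  [353.  260.6 405. ] phi 1.517
   ,-41.8,0.1,0.1,0.0,0.0,-0.0,0
   ,-41.8,0.1,0.1,0.0,0.0,-0.001,0
   ,-41.7,0.0,0.1,0.0,0.001,-0.0,0
   ,-41.8,0.0,0.1,0.0,0.0,-0.001,0
   ,-41.7,0.0,0.1,0.0,0.001,-0.0,0
->  [549.7  -4.  400. ] phi 1.681
   ,0.7,-36.2,30.1,-0.023,-0.0,-0.0,0
   ,0.7,-36.9,29.3,-0.024,-0.0,-0.0,0
   ,0.7,-37.6,28.4,-0.023,-0.0,-0.0,0
   ,0.7,-38.2,27.5,-0.024,-0.0,-0.0,0
   ,0.7,-38.9,26.5,-0.023,-0.0,-0.0,0
   ,0.7,-39.5,25.7,-0.024,-0.0,-0.0,0
   ,0.7,-40.1,24.6,-0.023,-0.0,-0.0,0
```

Emit:
{"fn": "jog_arm", "kwargs": {
  "deltas": [-10, 0, 0, 0, 0, 0, 0, -30, 0, 0, 0, 0, 0, 0, -45, 0, 0, 0, 0, 0, 0, -45, 0, 0, 0, 0, 0, 0, -45, 0, 0, 0, 0, 0, 0, -25, 0, 0, 0, 0, 0, 0]
}}

```text
t: 20.25
eef_pos: [351.5, 259.7, 403.3]
tcp_rot: [-2.959, 1.568, -3.014]
ft_force: [-0.0, 0.1, -3.5]
opening: 0.366
```

Emit:
{"fn": "jog_arm", "kwargs": {
  "deltas": [0, -18, 15, -0.012, 0, 0, 0, 0, -36, 30, -0.023, 0, 0, 0, 0, -37, 29, -0.023, 0, 0, 0, 0, -38, 28, -0.023, 0, 0, 0, 0, -38, 27, -0.023, 0, 0, 0, 0, -39, 26, -0.023, 0, 0, 0, 0, -39, 25, -0.023, 0, 0, 0, 0, -16, 11, -0.01, 0, 0, 0, 0, 0, 0, 0, 0, 0, 0]
}}

```text
t: 21.38
eef_pos: [549.0, -7.0, 410.1]
tcp_rot: [0.88, 1.568, 0.993]
ft_force: [-1.1, 0.4, -3.2]
opening: 0.366
```

```bash
cat > pq.py <<'E'
import nav
from nav import *
nav.wrap=lambda a,m=0:a
P=pickle.load(open("poses.pkl","rb"))
X,Y,t=549.7,-4,.11+np.pi/2
E
python3 - <<'E'
from pq import *
from cell import eyes
plan([(X,Y,320,t,0)],step=50,rot=.17)
c=eyes.read_camera("wrist");im=c["image"][:,:,::-1].copy();wire(im,c,P["tote"],194,140,0,84,1,(0,0));wire(im,c,P["tote"],184,130,5,84,1,(0,0),(255,0,0));cv2.imwrite("pics/w7.png",im)
E
```

```text
t 21.38 p [549.   -7.  410.1] phi 1.684 tilt 0.0028 j [-0.13  0.38  1.74  0.    1.02 -1.82] F [-1.1  0.4 -3.2] op 0.366
->  [549.7  -4.  320. ] phi 1.681
   ,45.0,1.4,0.4,0.001,0.001,-0.001,0
   ,45.1,1.4,0.5,0.002,0.001,-0.001,0
```

View pics/w7.png

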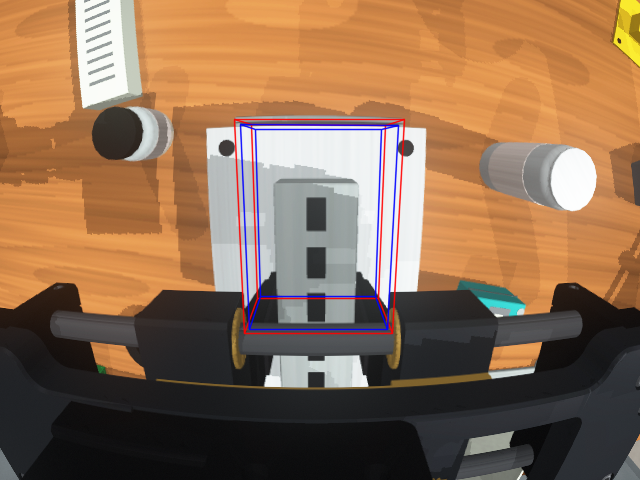

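Emit:
{"fn": "jog_arm", "kwargs": {
  "deltas": [45, 1.5, 0.5, 0.001, 0.001, 0, 0, 40, 1, 0, 0.001, 0, 0, 0, 15, 0, 0, 0, 0, 0, 0, 0, 0, 0, 0, 0, 0, 0]
}}

```text
t: 21.92
eef_pos: [546.9, -0.7, 310.4]
tcp_rot: [0.705, 1.567, 0.818]
ft_force: [0.0, 0.0, -2.5]
opening: 0.369
```

```bash
python3 - <<'E'
from pq import *
from cell import eyes
plan([(X,Y,270,t,0)],step=50,rot=.17)
c=eyes.read_camera("wrist");im=c["image"][:,:,::-1].copy();cv2.imwrite("pics/w8.png",im)
for n in("scene","top"):
  c=eyes.read_camera(n);im=c["image"][:,:,::-1].copy()
  o=(240,170) if n=="scene" else (280,170)
  im=cv2.resize(im[o[1]:o[1]+140,o[0]:o[0]+120],None,fx=4,fy=4,interpolation=cv2.INTER_CUBIC)
  wire(im,c,P["tote"],194,140,0,84,4,o)
  cv2.imwrite(f"pics/{n}8.png",im)
E
```

```text
t 21.93 p [546.9  -0.7 310.4] phi 1.684 tilt 0.0033 j [-0.12  0.5   1.85  0.    0.79 -1.81] F [ 0.   0.  -2.5] op 0.369
->  [549.7  -4.  270. ] phi 1.681
   ,40.4,-3.7,2.3,0.003,0.003,-0.002,0
```

View pics/w8.png

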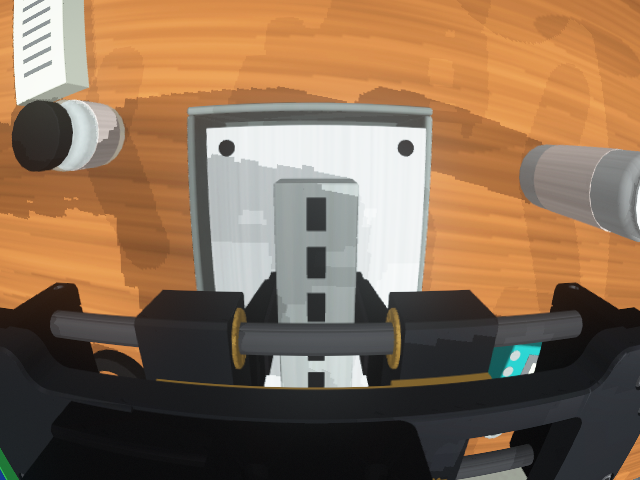

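View pics/scene8.png

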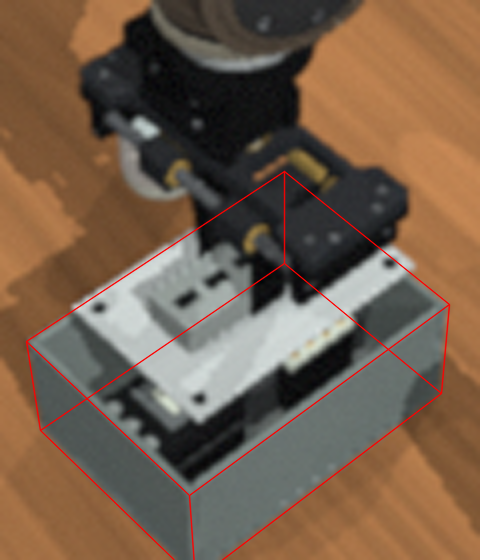

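View pics/top8.png

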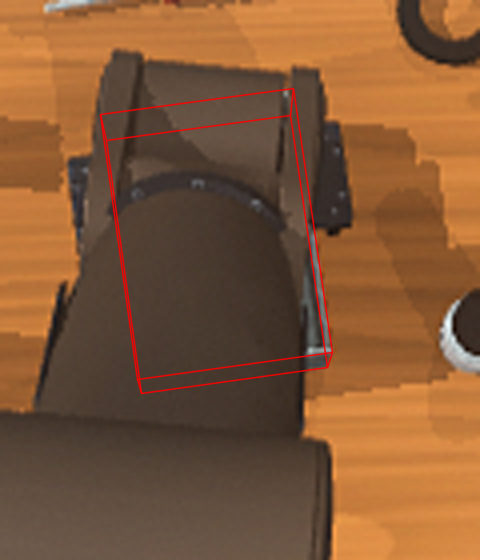

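Emit:
{"fn": "jog_arm", "kwargs": {
  "deltas": [8, -3, 2, 0.003, 0.003, -0.002, 0, 0, 0, 0, 0, 0, 0, 0]
}}

```text
t: 22.32
eef_pos: [550.0, -4.0, 304.9]
tcp_rot: [-0.274, 1.565, -0.165]
ft_force: [-1.0, 0.2, -3.2]
opening: 0.364
```

```bash
python3 - <<'E'
from pq import *
plan([(X,Y,270,t,0)],step=50,rot=.17)
E
```

```text
t 22.32 p [550.   -4.  304.9] phi 1.680 tilt 0.0054 j [-0.13  0.51  1.85 -0.    0.78 -1.81] F [-1.   0.2 -3.2] op 0.364
->  [549.7  -4.  270. ] phi 1.681
   ,34.9,0.1,-0.5,-0.0,0.005,0.001,0
```

Emit:
{"fn": "jog_arm", "kwargs": {
  "deltas": [14, 0, -0.4, 0, 0.005, 0.001, 0, 14, 0, 0, 0, 0, 0, 0, 10, 0, 0, 0, 0, 0, 0, 2, 0, 0, 0, 0, 0, 0]
}}

```text
t: 22.82
eef_pos: [549.6, -4.2, 261.8]
tcp_rot: [-2.897, 1.57, -2.788]
ft_force: [-0.3, -0.1, -1.5]
opening: 0.365
```

```bash
python3 - <<'E'
from pq import *
from cell import eyes
plan([(X,Y,257,t,0)],step=50,rot=.17)
c=eyes.read_camera("wrist");im=c["image"][:,:,::-1].copy();cv2.imwrite("pics/w9.png",im)
E
```

```text
t 22.82 p [549.6  -4.2 261.8] phi 1.680 tilt 0.0008 j [-0.13  0.57  1.88 -0.    0.69 -1.81] F [-0.3 -0.1 -1.5] op 0.365
->  [549.7  -4.  257. ] phi 1.681
   ,4.8,0.2,0.2,-0.001,-0.001,0.0,0
```

View pics/w9.png

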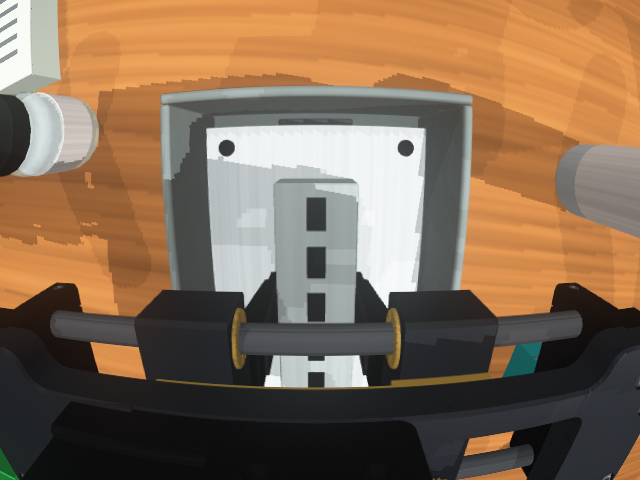

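Well centred. Setting it down in small steps.

Emit:
{"fn": "jog_arm", "kwargs": {
  "deltas": [2.5, 0, 0, 0, 0, 0, 0, 2, 0, 0, 0, 0, 0, 0]
}}

```text
t: 23.12
eef_pos: [549.8, -4.2, 257.6]
tcp_rot: [-1.059, 1.57, -0.949]
ft_force: [0.1, 0.2, -2.6]
opening: 0.364
```

Emit:
{"fn": "jog_arm", "kwargs": {
  "deltas": [1, 0, 0, 0, 0, 0, 0]
}}

```text
t: 23.25
eef_pos: [549.8, -4.2, 256.6]
tcp_rot: [-0.801, 1.57, -0.692]
ft_force: [0.0, 0.3, -2.8]
opening: 0.367
```

Emit:
{"fn": "jog_arm", "kwargs": {
  "deltas": [0.8, 0, 0, 0, 0, 0, 0]
}}

```text
t: 23.38
eef_pos: [549.8, -4.2, 255.9]
tcp_rot: [-0.627, 1.57, -0.518]
ft_force: [0.5, 0.2, -2.1]
opening: 0.367
```

Emit:
{"fn": "jog_arm", "kwargs": {
  "deltas": [0.8, 0, 0, 0, 0, 0, 0]
}}

```text
t: 23.5
eef_pos: [549.8, -4.2, 255.2]
tcp_rot: [-0.548, 1.57, -0.439]
ft_force: [-0.2, -0.2, -3.2]
opening: 0.365
```

Emit:
{"fn": "jog_arm", "kwargs": {
  "deltas": [0.6, 0, 0, 0, 0, 0, 0]
}}

```text
t: 23.62
eef_pos: [549.8, -4.2, 255.1]
tcp_rot: [-0.495, 1.569, -0.386]
ft_force: [-3.1, -0.2, 11.7]
opening: 0.366
```

Emit:
{"fn": "jog_arm", "kwargs": {
  "deltas": [0, 0, 0, 0, 0, 0, 0.4, 0, 0, 0, 0, 0, 0, 0.55, -5, 0, 0, 0, 0, 0, 0.6, -20, 0, 0, 0, 0, 0, 0.6]
}}

```text
t: 24.12
eef_pos: [549.8, -4.2, 280.4]
tcp_rot: [-0.795, 1.57, -0.686]
ft_force: [1.0, 1.0, -0.3]
opening: 0.591
```

```bash
cat > pv.py <<'E'
import nav
from nav import *
nav.wrap=lambda a,m=0:a
P=pickle.load(open("poses.pkl","rb"))
x,y,yaw,_=P["cover"];f=yaw+np.pi/2
E
python3 - <<'E'
from pv import *
plan([(549.8,-4,390,1.681,.6),(x,y,350,f,1)],step=55,rot=.17)
E
```

```text
t 24.12 p [549.8  -4.2 280.4] phi 1.680 tilt 0.0007 j [-0.13  0.55  1.87 -0.    0.73 -1.81] F [ 1.   1.  -0.3] op 0.591
->  [549.8  -4.  390. ] phi 1.681
   ,-54.8,0.1,0.0,-0.0,0.0,0.0,0.6
   ,-54.8,0.0,0.1,-0.001,0.0,0.0,0.6
->  [ 370.8 -262.6  350. ] phi 1.815
   ,6.7,-39.5,-34.4,-0.022,0.0,0.0,1
   ,6.7,-38.8,-35.3,-0.022,0.0,0.0,1
   ,6.6,-38.0,-36.1,-0.022,0.0,0.0,1
   ,6.7,-37.2,-36.9,-0.023,0.0,0.0,1
   ,6.6,-36.3,-37.8,-0.022,0.0,0.0,1
   ,6.7,-35.5,-38.6,-0.023,0.0,0.001,1
```

```bash
sed -i 's/f=yaw+np.pi\/2/f=yaw-np.pi\/2/' pv.py; python3 - <<'E'
from pv import *
plan([(549.8,-4,390,1.681,.6),(x,y,350,f,1)],step=55,rot=.17)
E
```

```text
t 24.12 p [549.8  -4.2 280.4] phi 1.680 tilt 0.0007 j [-0.13  0.55  1.87 -0.    0.73 -1.81] F [ 1.   1.  -0.3] op 0.591
->  [549.8  -4.  390. ] phi 1.681
   ,-54.8,0.1,0.0,-0.0,0.0,0.0,0.6
   ,-54.8,0.0,0.1,-0.001,0.0,0.0,0.6
->  [ 370.8 -262.6  350. ] phi -1.327
   ,2.2,-13.2,-11.5,0.167,0.0,-0.0,1
   ,2.2,-14.9,-9.1,0.167,0.0,-0.0,1
   ,2.2,-16.2,-6.5,0.167,0.0,-0.0,1
   ,2.2,-17.1,-3.7,0.167,0.0,-0.0,1
   ,2.2,-17.4,-0.8,0.167,0.0,-0.0,1
   ,2.2,-17.3,2.1,0.167,0.0,-0.0,1
   ,2.2,-16.8,4.9,0.167,0.0,-0.0,1
   ,2.2,-15.7,7.6,0.167,0.0,-0.0,1
   ,2.2,-14.2,10.2,0.167,0.0,-0.0,1
   ,2.2,-12.3,12.4,0.167,0.0,-0.0,1
   ,2.2,-10.1,14.2,0.167,0.0,-0.0,1
   ,2.3,-7.6,15.7,0.167,-0.0,-0.0,1
   ,2.2,-4.9,16.8,0.167,-0.0,-0.0,1
   ,2.3,-2.0,17.4,0.167,-0.0,-0.0,1
   ,2.2,0.9,17.5,0.167,-0.0,-0.0,1
   ,2.3,3.8,17.1,0.168,-0.0,-0.0,1
   ,2.2,6.5,16.2,0.167,-0.0,-0.0,1
   ,2.3,9.1,14.8,0.168,-0.0,-0.001,1
```

Emit:
{"fn": "jog_arm", "kwargs": {
  "deltas": [-40, 0, 0, 0, 0, 0, 0.6, -50, 0, 0, 0, 0, 0, 0.6, -20, 0, 0, 0, 0, 0, 0.6]
}}

```text
t: 24.5
eef_pos: [549.7, -4.2, 394.4]
tcp_rot: [-1.611, 1.57, -1.501]
ft_force: [-0.0, -0.1, -0.7]
opening: 0.601
```

Emit:
{"fn": "jog_arm", "kwargs": {
  "deltas": [2, -13, -11.5, 0.167, 0, 0, 1, 2, -15, -9, 0.167, 0, 0, 1, 2, -16, -6.5, 0.167, 0, 0, 1, 2, -17, -3.5, 0.167, 0, 0, 1, 2, -17.5, -1, 0.167, 0, 0, 1, 2, -17.5, 2, 0.167, 0, 0, 1, 2, -17, 5, 0.167, 0, 0, 1, 2, -15.5, 7.5, 0.167, 0, 0, 1, 2, -14, 10, 0.167, 0, 0, 1, 2, -12.5, 12.5, 0.167, 0, 0, 1]
}}

```text
t: 25.75
eef_pos: [443.3, -148.2, 379.4]
tcp_rot: [1.339, 1.562, -0.273]
ft_force: [-0.3, -0.3, -0.3]
opening: 0.996
```

```bash
python3 - <<'E'
from pv import *
plan([(x,y,360,f,1)],step=55,rot=.17)
E
```

```text
t 25.75 p [ 443.3 -148.2  379.4] phi -0.042 tilt 0.0091 j [-0.46  0.3   1.96  0.    0.87 -0.42] F [-0.3 -0.3 -0.3] op 0.996
->  [ 370.8 -262.6  360. ] phi -1.327
   ,2.4,-8.5,14.7,0.161,-0.0,-0.001,1
   ,2.4,-6.0,15.8,0.161,-0.001,-0.001,1
   ,2.4,-3.4,16.6,0.16,-0.001,-0.001,1
   ,2.4,-0.7,16.9,0.161,-0.0,-0.001,1
   ,2.4,2.0,16.8,0.16,-0.001,-0.001,1
   ,2.5,4.7,16.3,0.161,-0.0,-0.001,1
   ,2.4,7.2,15.3,0.16,-0.001,-0.001,1
   ,2.5,9.6,13.9,0.161,-0.0,-0.002,1
```

Emit:
{"fn": "jog_arm", "kwargs": {
  "deltas": [2, -8.5, 14.5, 0.161, 0, -0.001, 1, 2, -6, 16, 0.161, 0, -0.001, 1, 2, -3.5, 16.5, 0.161, 0, -0.001, 1, 2, -0.5, 17, 0.161, 0, -0.001, 1, 2, 2, 17, 0.161, 0, -0.001, 1, 2, 4.5, 16.5, 0.161, 0, -0.001, 1, 2, 7, 15, 0.161, 0, -0.001, 1, 2, 7, 10, 0.12, 0, -0.001, 1, 0, 0, 0, 0, 0, 0, 1]
}}

```text
t: 26.88
eef_pos: [367.6, -260.9, 365.7]
tcp_rot: [2.901, 1.565, -0.003]
ft_force: [0.3, -0.4, 0.2]
opening: 0.998
```

```bash
python3 - <<'E'
from pv import *
from cell import eyes
plan([(x,y,290,f,1)],step=55,rot=.17)
c=eyes.read_camera("wrist");im=c["image"][:,:,::-1].copy();wire(im,c,P["cover"],150,60,-18,18,1,(0,0));cv2.imwrite("pics/w10.png",im)
c=eyes.read_camera("top");cv2.imwrite("pics/t10.png",cv2.resize(c["image"][170:300,280:450,::-1],None,fx=4,fy=4,interpolation=cv2.INTER_CUBIC))
pickle.dump(c,open("c10.pkl","wb"))
E
```

```text
t 26.88 p [ 367.6 -260.9  365.7] phi -1.333 tilt 0.0062 j [-0.76  0.3   2.02  0.01  0.82  0.56] F [ 0.3 -0.4  0.2] op 0.998
->  [ 370.8 -262.6  290. ] phi -1.327
   ,37.9,1.1,-1.1,-0.003,-0.003,-0.001,1
   ,37.8,1.2,-1.3,-0.003,-0.003,-0.0,1
```

View pics/w10.png

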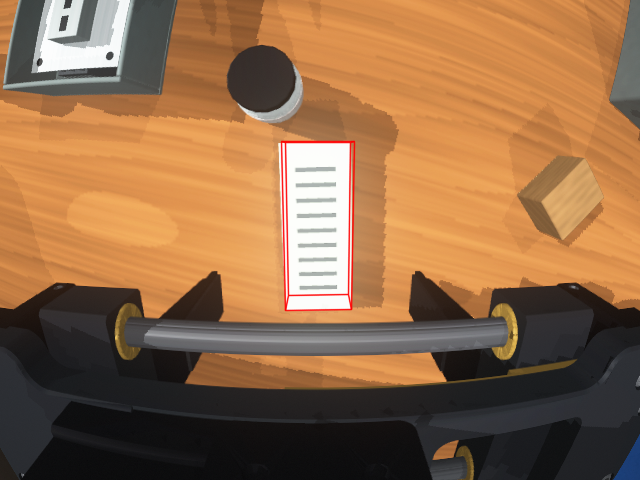

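View pics/t10.png

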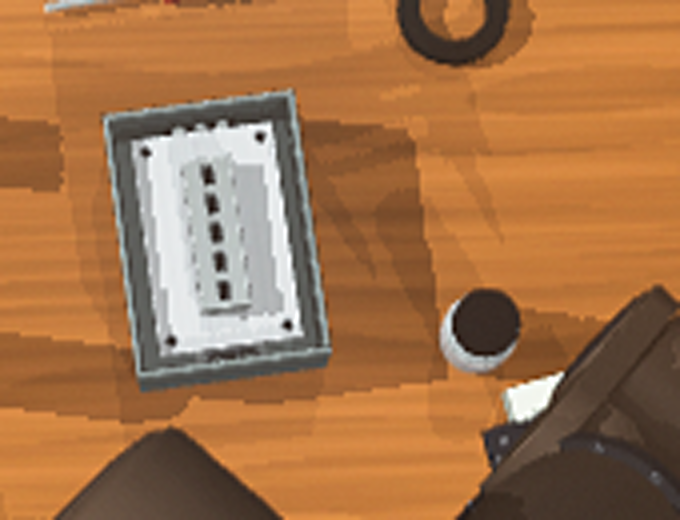

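Emit:
{"fn": "jog_arm", "kwargs": {
  "deltas": [45, 1, -1, -0.003, -0.003, 0, 1, 50, 1, -1, -0.002, -0.003, 0, 1, 35, 0, 0, 0, 0, 0, 1, 0, 0, 0, 0, 0, 0, 1]
}}

```text
t: 27.48
eef_pos: [372.8, -260.8, 234.3]
tcp_rot: [2.003, 1.564, -0.88]
ft_force: [0.0, 0.3, 0.4]
opening: 1.001
```

```bash
python3 - <<'E'
from pv import *
plan([(x,y,194,f,1)],step=55,rot=.17)
E
```

```text
t 27.48 p [ 372.8 -260.8  234.3] phi -1.313 tilt 0.0063 j [-0.76  0.54  2.13 -0.    0.47  0.56] F [0.  0.3 0.4] op 1.001
->  [ 370.8 -262.6  194. ] phi -1.327
   ,40.3,1.0,2.5,0.014,-0.003,-0.006,1
```

Emit:
{"fn": "jog_arm", "kwargs": {
  "deltas": [16, 1, 2, 0.013, -0.003, -0.005, 1, 16, 0, 0, 0, 0, 0, 1, 6, 0, 0, 0, 0, 0, 1, 0, 0, 0, 0, 0, 0, 1]
}}

```text
t: 27.98
eef_pos: [372.2, -262.8, 197.8]
tcp_rot: [2.03, 1.565, -0.865]
ft_force: [-0.4, 0.4, -0.6]
opening: 1.001
```

```bash
python3 - <<'E'
from pv import *
plan([(x,y,194,f,1)],step=55,rot=.17)
E
```

```text
t 27.98 p [ 372.2 -262.8  197.8] phi -1.324 tilt 0.0057 j [-0.76  0.61  2.15 -0.    0.38  0.57] F [-0.4  0.4 -0.6] op 1.001
->  [ 370.8 -262.6  194. ] phi -1.327
   ,3.8,-0.5,1.3,0.003,-0.003,-0.005,1
```

Emit:
{"fn": "jog_arm", "kwargs": {
  "deltas": [4, -0.5, 1.2, 0.003, -0.003, -0.005, 0.8, 0.5, 0, 0, 0, 0, 0, 0.6, 0.3, 0, 0, 0, 0, 0, 0.4, 0.3, 0, 0, 0, 0, 0, 0.2, 0, 0, 0, 0, 0, 0, 0, 0, 0, 0, 0, 0, 0, 0]
}}

```text
t: 28.72
eef_pos: [371.0, -262.7, 193.8]
tcp_rot: [1.872, 1.569, -1.026]
ft_force: [-0.5, -0.7, -1.4]
opening: 0.628
```

```bash
python3 - <<'E'
from pv import *
plan([(371,-262.6,395,f,0),(549.8,-4.2,380,.11-np.pi/2,0)],step=50,rot=.17)
E
```

```text
t 28.73 p [ 371.  -262.7  193.8] phi -1.327 tilt 0.0017 j [-0.76  0.62  2.15 -0.    0.37  0.57] F [-0.5 -0.7 -1.4] op 0.628
->  [ 371.  -262.6  395. ] phi -1.327
   ,-40.2,0.1,-0.0,-0.0,-0.0,-0.0,0
   ,-40.3,0.0,-0.0,-0.0,-0.0,-0.0,0
   ,-40.2,0.1,-0.1,-0.0,-0.0,-0.001,0
   ,-40.3,-0.0,-0.0,-0.0,-0.0,-0.0,0
   ,-40.2,-0.0,-0.1,-0.0,-0.001,-0.001,0
->  [549.8  -4.2 380. ] phi -1.461
   ,2.1,-29.7,-33.7,0.019,0.0,0.0,0
   ,2.1,-30.3,-33.1,0.019,0.0,0.0,0
   ,2.1,-30.9,-32.5,0.019,0.0,0.0,0
   ,2.2,-31.5,-32.0,0.019,0.0,0.0,0
   ,2.1,-32.1,-31.4,0.019,0.0,0.0,0
   ,2.2,-32.7,-30.7,0.019,0.0,0.0,0
   ,2.1,-33.3,-30.1,0.02,0.001,0.0,0
```

Emit:
{"fn": "jog_arm", "kwargs": {
  "deltas": [-10, 0, 0, 0, 0, 0, 0, -30, 0, 0, 0, 0, 0, 0, -45, 0, 0, 0, 0, 0, 0, -45, 0, 0, 0, 0, 0, 0, -40, 0, 0, 0, 0, 0, 0, -20, 0, 0, 0, 0, 0, 0]
}}

```text
t: 29.48
eef_pos: [370.2, -261.8, 391.7]
tcp_rot: [-0.416, 1.57, 2.969]
ft_force: [-0.2, -0.2, -0.7]
opening: 0.631
```

Emit:
{"fn": "jog_arm", "kwargs": {
  "deltas": [0, -15, -17, 0.01, 0, 0, 0, 1, -30, -34, 0.019, 0, 0, 0, 1, -30.5, -33, 0.019, 0, 0, 0, 1, -31, -32.5, 0.019, 0, 0, 0, 1, -31.5, -32, 0.019, 0, 0, 0, 1, -32, -31.5, 0.019, 0, 0, 0, 1, -32.5, -31, 0.019, 0, 0, 0, 0, -14, -13, 0.01, 0, 0, 0, 0, 0, 0, 0, 0, 0, 0]
}}

```text
t: 30.6
eef_pos: [553.4, 1.5, 393.5]
tcp_rot: [2.4, 1.563, -0.638]
ft_force: [0.2, -1.1, -0.3]
opening: 0.633
```

```bash
cat > pu.py <<'E'
import nav
from nav import *
nav.wrap=lambda a,m=0:a
P=pickle.load(open("poses.pkl","rb"))
X,Y,t=549.8,-4.2,.11-np.pi/2
E
python3 - <<'E'
from pu import *
plan([(X,Y,310,t,0)],step=50,rot=.17)
E
```

```text
t 30.60 p [553.4   1.5 393.5] phi -1.467 tilt 0.0074 j [-0.12  0.4   1.75 -0.    0.98  1.35] F [ 0.2 -1.1 -0.3] op 0.633
->  [549.8  -4.2 310. ] phi -1.461
   ,41.7,2.4,2.3,-0.003,-0.003,-0.003,0
   ,41.8,2.6,2.2,-0.003,-0.002,-0.002,0
```

Emit:
{"fn": "jog_arm", "kwargs": {
  "deltas": [42, 2, 2, -0.003, -0.003, -0.003, 0, 38, 2, 2, -0.003, -0.002, -0.002, 0, 0, 0, 0, 0, 0, 0, 0]
}}

```text
t: 30.98
eef_pos: [548.6, -4.8, 313.9]
tcp_rot: [2.847, 1.569, -0.184]
ft_force: [1.2, -0.2, 0.8]
opening: 0.631
```

```bash
python3 - <<'E'
from pu import *
plan([(X,Y,295,t,0)],step=50,rot=.17)
E
```

```text
t 30.98 p [548.6  -4.8 313.9] phi -1.461 tilt 0.0022 j [-0.13  0.5   1.84 -0.    0.8   1.33] F [ 1.2 -0.2  0.8] op 0.631
->  [549.8  -4.2 295. ] phi -1.461
   ,18.9,-0.5,-1.2,0.0,-0.002,-0.001,0
```

Emit:
{"fn": "jog_arm", "kwargs": {
  "deltas": [17, -0.5, -1.2, 0, -0.002, 0, 0, 8, 0, 0, 0, 0, 0, 0, 0, 0, 0, 0, 0, 0, 0]
}}

```text
t: 31.35
eef_pos: [550.1, -5.0, 290.5]
tcp_rot: [2.719, 1.567, -0.313]
ft_force: [0.0, 0.6, -0.2]
opening: 0.627
```

```bash
python3 - <<'E'
from pu import *
from cell import eyes
plan([(X,Y,262,t,0)],step=50,rot=.17)
c=eyes.read_camera("wrist");im=c["image"][:,:,::-1].copy();cv2.imwrite("pics/w11.png",im)
c=eyes.read_camera("scene");cv2.imwrite(f"pics/s11.png",cv2.resize(c["image"][150:330,200:440,::-1],None,fx=3,fy=3))
E
```

```text
t 31.35 p [550.1  -5.  290.5] phi -1.462 tilt 0.0040 j [-0.13  0.53  1.86 -0.    0.75  1.33] F [ 0.   0.6 -0.2] op 0.627
->  [549.8  -4.2 262. ] phi -1.461
   ,28.5,-0.9,0.3,-0.001,-0.004,-0.002,0
```

View pics/w11.png

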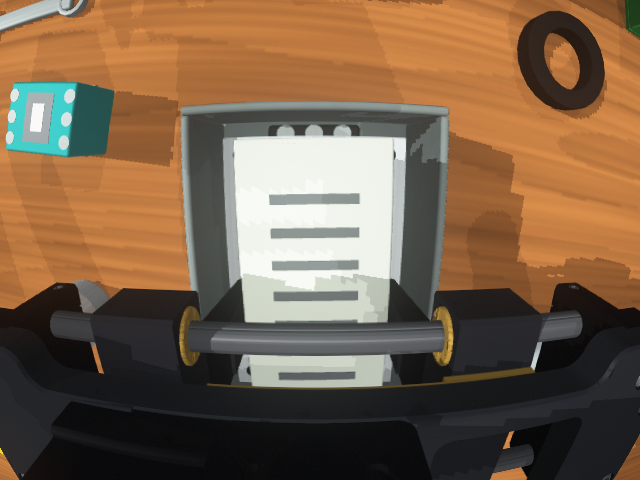

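View pics/s11.png

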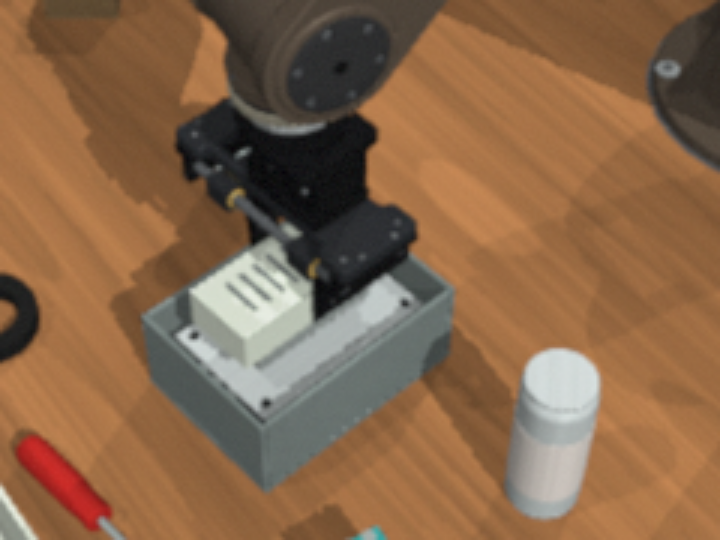

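Emit:
{"fn": "jog_arm", "kwargs": {
  "deltas": [10, -0.7, 0.3, 0, -0.004, -0.002, 0, 10, 0, 0, 0, 0, 0, 0, 6, 0, 0, 0, 0, 0, 0, 2, 0, 0, 0, 0, 0, 0]
}}

```text
t: 31.95
eef_pos: [549.9, -4.0, 261.5]
tcp_rot: [-2.978, 1.57, 0.273]
ft_force: [-0.3, 0.1, -0.6]
opening: 0.629
```

Emit:
{"fn": "jog_arm", "kwargs": {
  "deltas": [2, 0, 0, 0, 0, 0, 0, 1.5, 0, 0, 0, 0, 0, 0]
}}

```text
t: 32.2
eef_pos: [550.0, -4.1, 257.7]
tcp_rot: [-3.024, 1.57, 0.228]
ft_force: [0.2, -0.6, 0.1]
opening: 0.631
```

Emit:
{"fn": "jog_arm", "kwargs": {
  "deltas": [0.9, 0, 0, 0, 0, 0, 0]
}}

```text
t: 32.33
eef_pos: [550.0, -4.1, 256.9]
tcp_rot: [-3.098, 1.57, 0.154]
ft_force: [-0.2, 0.1, -0.5]
opening: 0.631
```

Emit:
{"fn": "jog_arm", "kwargs": {
  "deltas": [0.7, 0, 0, 0, 0, 0, 0]
}}

```text
t: 32.45
eef_pos: [550.0, -4.1, 256.2]
tcp_rot: [-3.134, 1.569, 0.117]
ft_force: [0.0, -0.5, -0.4]
opening: 0.63
```

Emit:
{"fn": "jog_arm", "kwargs": {
  "deltas": [0.6, 0, 0, 0, 0, 0, 0]
}}

```text
t: 32.58
eef_pos: [550.1, -4.1, 255.8]
tcp_rot: [3.11, 1.569, 0.078]
ft_force: [-1.4, 0.5, 6.5]
opening: 0.629
```

Emit:
{"fn": "jog_arm", "kwargs": {
  "deltas": [0, 0, 0, 0, 0, 0, 0.66, 0, 0, 0, 0, 0, 0, 0.78, -3, 0, 0, 0, 0, 0, 0.78, -25, 0, 0, 0, 0, 0, 0.78, -45, 0, 0, 0, 0, 0, 0.78, -50, 0, 0, 0, 0, 0, 0.78, -50, 0, 0, 0, 0, 0, 0.78, -20, 0, 0, 0, 0, 0, 0.78]
}}

```text
t: 33.58
eef_pos: [549.6, -4.2, 454.4]
tcp_rot: [-0.513, 1.57, 2.739]
ft_force: [0.7, -0.1, -1.7]
opening: 0.781
```

Emit:
{"fn": "jog_arm", "kwargs": {
  "deltas": [0, -25, -25, 0, 0, 0, 0.78, 0, 0, 0, 0, 0, 0, 0.78]
}}

```text
t: 33.83
eef_pos: [571.7, 23.8, 457.4]
tcp_rot: [3.044, 1.567, 0.011]
ft_force: [0.5, -0.0, -1.1]
opening: 0.781
```

```bash
python3 - <<'E'
from pu import *
from cell import eyes
plan([])
d={}
for n in("scene","top","wrist"):
    c=eyes.read_camera(n);cv2.imwrite(f"pics/{n}12.png",c["image"][:,:,::-1]);d[n]=c
c=d["scene"];im=cv2.resize(c["image"][190:320,235:365,::-1],None,fx=4,fy=4,interpolation=cv2.INTER_CUBIC)
wire(im,c,(549.9,-4.1,.11,62+18),150,60,-18,18,4,(235,190));cv2.imwrite("pics/s12b.png",im)
E
```

```text
t 33.83 p [571.7  23.8 457.4] phi -1.462 tilt 0.0034 j [-0.07  0.37  1.62  0.    1.15  1.39] F [ 0.5 -0.  -1.1] op 0.781
```

View pics/s12b.png

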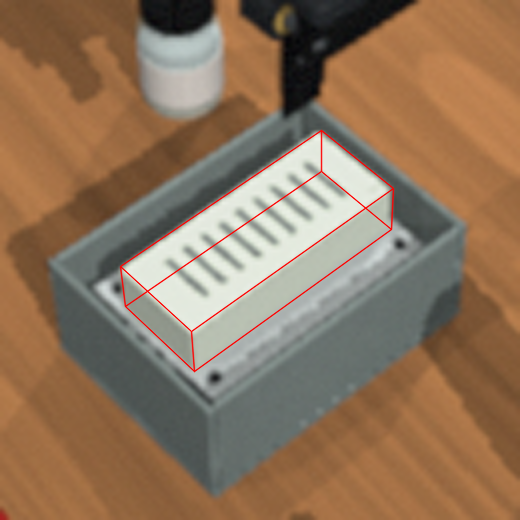

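View pics/scene12.png

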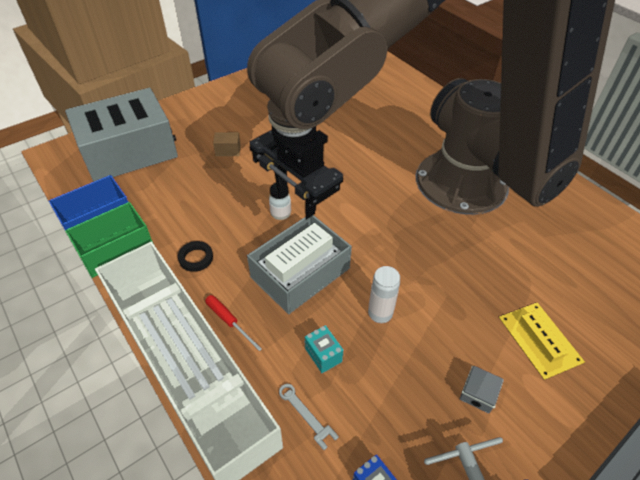

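View pics/top12.png

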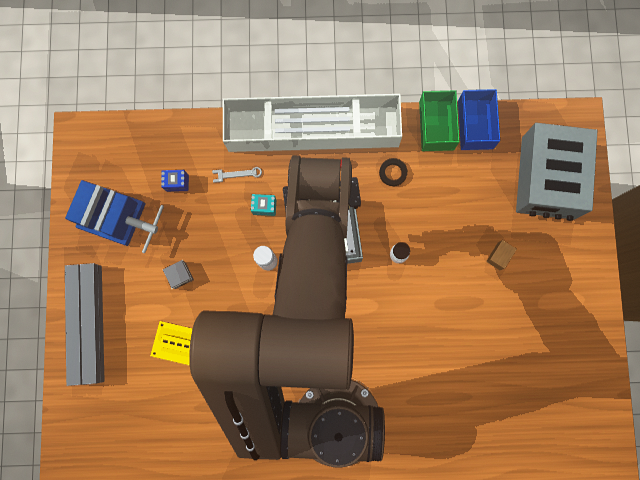

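The cover lies exactly on the predicted flat pose in the tote. The bystanders have not moved, and the gripper is clear. Handing in.

```bash
python3 - <<'E'
from cell import env
print(env.job_done()); print(env.state()["t"])
E
```

```text
the job is handed in; nothing more can be done
None
the job is handed in; nothing more can be done
```

The switchboard kit is packed in the grey tote and the job was handed in at about 34 s of the 72 s allowed. No verdict is reported, so what follows rests on my own checks.

**What I did**
- I stood the transformer and then the black contactor side by side on the tote floor. Each was lowered in small steps to a felt contact before release.
- I laid the aluminium plate across both with its rail up, then put the white cover over the rail. The yellow plate and the blue and turquoise contactors were left alone.

**Checks that passed**
- The gripper opening matched each part's size: 56, 52, 35 and 60 mm.
- The contactor, plate and cover each touched down at or within a millimetre of the height worked out beforehand. The contact forces were small, about 9, 12 and 7 N.
- The last scene picture shows the cover lying flat on its predicted outline, inside the tote. The bystanders look unmoved in the pictures, and the gripper is about 200 mm above the pack.

**Less tidy**
- The transformer's touchdown read 32 N at the wrist as it met the floor, firmer than the others. It was eased off before release and was not dropped.
- Sideways moves overshot by up to about 13 mm, so I corrected the position before each grasp and placing.
- The last top view was blocked by the arm, so the final check of the pack rests on the scene camera. An earlier top view had shown the plate flat and centred.

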